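Load the mounting press and lock it down

TASK

The small silk-faced wooden panels lying on the paper are ready to be pressed. Slide the bed of the mounting press out, lay every panel on it flat and picture side up, side by side with none overlapping and none on the rim, push the bed fully home, then press the lever down until its catch holds it by itself. Leave the paint pots, the box of pins and the brush where they are.

Things in the scene. Friction and masses are not known exactly. Their poses are not given: they have to be found in the camera images.
- panel1: small silk-faced plywood panel, 64 x 44 mm (its x and y) and 9 mm thick, 25 g; origin at the centre of its underside, z up towards the picture side; four to six of the six panels are there
- panel2: small silk-faced plywood panel, 64 x 44 mm (its x and y) and 9 mm thick, 25 g; origin at the centre of its underside, z up towards the picture side; four to six of the six panels are there
- panel3: small silk-faced plywood panel, 64 x 44 mm (its x and y) and 9 mm thick, 25 g; origin at the centre of its underside, z up towards the picture side; four to six of the six panels are there
- panel4: small silk-faced plywood panel, 64 x 44 mm (its x and y) and 9 mm thick, 25 g; origin at the centre of its underside, z up towards the picture side; four to six of the six panels are there
- panel5: small silk-faced plywood panel, 64 x 44 mm (its x and y) and 9 mm thick, 25 g; origin at the centre of its underside, z up towards the picture side; four to six of the six panels are there
- panel6: small silk-faced plywood panel, 64 x 44 mm (its x and y) and 9 mm thick, 25 g; origin at the centre of its underside, z up towards the picture side; four to six of the six panels are there
- bed (a joint): slide of the press bed in m: 0 = fully home under the platen, 0.19 = fully out; about 3 N of friction, it stays where it is left
- bed_pad (a point): centre of the top of the rubber pad of the bed, which lies level 24 mm above the table. Site axes: -x is the way the bed slides out, z up. The pad measures 180 mm (x) by 260 mm (y) inside a rim 5 mm high and 6 mm thick; with the bed fully out the whole pad is clear of the press.
- press: frame of the mounting press, fixed to the table: 332 mm wide (y), side rails 40 mm high beside the bed's home place, 170 mm high at the middle and rear. Origin on the table under the middle of the bed's home place; its front, where the bed slides out, is -x. With the bed home the raised platen hangs 31 mm above the pad; the lever brings it down on the 9 mm panels
- bed_handle (a point): middle of the bed's front handle, a level round steel bar 12 mm thick and 110 mm long along the bed's y, 45 mm in front of the bed's front edge (39 mm clear between bar and edge) and 30 mm above the table
- lever (a joint): angle of the press lever in rad: 0 = sprung up (55 degrees above level), about 0.94 = held down by the catch (nearly level), 1.08 = lower stop. A spring pushes it up with about 3 N felt at the grip at the top rising to about 10 N at the bottom; a spring bolt snaps over it at about 0.95 when pressed and then holds it at about 0.94. Let go before that, it springs up. The catch is not meant to be released again in this job
- lever_grip (a point): middle of the lever's cross grip, a round black bar 22 mm thick and 120 mm long along the press's y (parallel to the bed handle), 200 mm from the lever's hinge; as the lever goes down the grip travels down and to the front of the press, in an arc about the hinge. About 314 mm above the table when up and 154 mm when held down
- lever_hinge (a point): hinge of the lever at the rear of the press, 150 mm above the table; it turns about the press's y
- pot_a: small lidded paint pot, 40 mm across, 42 mm tall; origin at the centre of its foot; to be left alone
- pot_b: a second such pot; to be left alone
- pin_box: open white plastic box of push pins, 65 x 45 x 18 mm; origin under its centre; to be left alone
- brush: wooden paint brush 190 mm long lying on the table; to be left alone
Things that resemble listed ones, but are neither listed nor needed, are in the scene too. What is shaped like the panel3 but yellow is not meant. Leave any yellow look-alike of the panel5 alone.

How it is judged:
On the way, in this order (a step that is already met when the one before it is completed fails the run):
1. every panel lies flat on the drawn-out bed, picture side up, lever still up (x of panel1 in the frame of bed_pad between -0.075 and 0.075 m and y of panel1 in the frame of bed_pad between -0.115 and 0.115 m and z of panel1 in the frame of bed_pad between -0.0025 and 0.0025 m and angle between each of panel1, panel2, panel3, panel4, panel5, panel6's own z axis and vertical below 0.06 rad and x of panel2 in the frame of bed_pad between -0.075 and 0.075 m and y of panel2 in the frame of bed_pad between -0.115 and 0.115 m and z of panel2 in the frame of bed_pad between -0.0025 and 0.0025 m and x of panel3 in the frame of bed_pad between -0.075 and 0.075 m and y of panel3 in the frame of bed_pad between -0.115 and 0.115 m and z of panel3 in the frame of bed_pad between -0.0025 and 0.0025 m and x of panel4 in the frame of bed_pad between -0.075 and 0.075 m and y of panel4 in the frame of bed_pad between -0.115 and 0.115 m and z of panel4 in the frame of bed_pad between -0.0025 and 0.0025 m and x of panel5 in the frame of bed_pad between -0.075 and 0.075 m and y of panel5 in the frame of bed_pad between -0.115 and 0.115 m and z of panel5 in the frame of bed_pad between -0.0025 and 0.0025 m and x of panel6 in the frame of bed_pad between -0.075 and 0.075 m and y of panel6 in the frame of bed_pad between -0.115 and 0.115 m and z of panel6 in the frame of bed_pad between -0.0025 and 0.0025 m and linear speed of each of panel1, panel2, panel3, panel4, panel5, panel6 below 0.02 m/s and value of joint bed above 0.09 m and value of joint lever below 0.2 rad), for 0.2 s.
2. the loaded bed is pushed fully home, lever still up (x of panel1 in the frame of bed_pad between -0.075 and 0.075 m and y of panel1 in the frame of bed_pad between -0.115 and 0.115 m and z of panel1 in the frame of bed_pad between -0.0025 and 0.0025 m and angle between each of panel1, panel2, panel3, panel4, panel5, panel6's own z axis and vertical below 0.06 rad and x of panel2 in the frame of bed_pad between -0.075 and 0.075 m and y of panel2 in the frame of bed_pad between -0.115 and 0.115 m and z of panel2 in the frame of bed_pad between -0.0025 and 0.0025 m and x of panel3 in the frame of bed_pad between -0.075 and 0.075 m and y of panel3 in the frame of bed_pad between -0.115 and 0.115 m and z of panel3 in the frame of bed_pad between -0.0025 and 0.0025 m and x of panel4 in the frame of bed_pad between -0.075 and 0.075 m and y of panel4 in the frame of bed_pad between -0.115 and 0.115 m and z of panel4 in the frame of bed_pad between -0.0025 and 0.0025 m and x of panel5 in the frame of bed_pad between -0.075 and 0.075 m and y of panel5 in the frame of bed_pad between -0.115 and 0.115 m and z of panel5 in the frame of bed_pad between -0.0025 and 0.0025 m and x of panel6 in the frame of bed_pad between -0.075 and 0.075 m and y of panel6 in the frame of bed_pad between -0.115 and 0.115 m and z of panel6 in the frame of bed_pad between -0.0025 and 0.0025 m and value of joint bed below 0.006 m and value of joint lever below 0.2 rad), for 0.2 s.
3. the lever is pressed down into its catch (value of joint lever above 0.9 rad and value of joint bed below 0.006 m), for 0.2 s.
At the end, for the whole second after the job is handed in: Every panel present lies flat (within 3.5 degrees, underside within 2.5 mm of the pad), picture side up, inside the rim of the bed and at rest; the bed is home within 6 mm; the lever is held down by the catch by itself (beyond 0.9 rad) (all of step 3 and x of panel1 in the frame of bed_pad between -0.075 and 0.075 m and y of panel1 in the frame of bed_pad between -0.115 and 0.115 m and z of panel1 in the frame of bed_pad between -0.0025 and 0.0025 m and angle between each of panel1, panel2, panel3, panel4, panel5, panel6's own z axis and vertical below 0.06 rad and x of panel2 in the frame of bed_pad between -0.075 and 0.075 m and y of panel2 in the frame of bed_pad between -0.115 and 0.115 m and z of panel2 in the frame of bed_pad between -0.0025 and 0.0025 m and x of panel3 in the frame of bed_pad between -0.075 and 0.075 m and y of panel3 in the frame of bed_pad between -0.115 and 0.115 m and z of panel3 in the frame of bed_pad between -0.0025 and 0.0025 m and x of panel4 in the frame of bed_pad between -0.075 and 0.075 m and y of panel4 in the frame of bed_pad between -0.115 and 0.115 m and z of panel4 in the frame of bed_pad between -0.0025 and 0.0025 m and x of panel5 in the frame of bed_pad between -0.075 and 0.075 m and y of panel5 in the frame of bed_pad between -0.115 and 0.115 m and z of panel5 in the frame of bed_pad between -0.0025 and 0.0025 m and x of panel6 in the frame of bed_pad between -0.075 and 0.075 m and y of panel6 in the frame of bed_pad between -0.115 and 0.115 m and z of panel6 in the frame of bed_pad between -0.0025 and 0.0025 m and linear speed of each of panel1, panel2, panel3, panel4, panel5, panel6 below 0.02 m/s); the robot touches nothing.
It fails at once if the pot a is moved more than 30 mm (distance of pot_a from where it was at the start of the episode above 0.03 m).
It fails at once if the pot b is moved more than 30 mm (distance of pot_b from where it was at the start of the episode above 0.03 m).
It fails at once if the pin box is moved more than 30 mm (distance of pin_box from where it was at the start of the episode above 0.03 m).
It fails at once if the brush is moved more than 30 mm (distance of brush from where it was at the start of the episode above 0.03 m).
Of panel1, panel2, panel3, panel4, panel5, panel6 only 4 to 6 are there at a start; the rules pass over those that are not, and their reading is None.
At some moment in a run one of panel1, panel2, panel3, panel4, panel5, panel6 may be knocked a few centimetres aside while the robot is not near it.
Once in a run the grip may slacken for a moment while it holds something.
It also fails if it takes over 208 s, if anything falls off the work surface, if the arm or the gripper's body presses on something with over 40 N, if the wrist force passes 120 N, or if a joint passes its speed limit or range.

ROBOT

A 6-joint arm with a two-finger parallel gripper is mounted at the origin on the work surface. World frame = base frame: x ahead of the robot, y to its left, z up, the work surface at z = 0. Lengths are in m, angles in rad, forces in N, time in s.
With the tool pointing down it reaches from about 0.35 to 0.975 m from the base axis. Payload 4.9 kg.
Tool frame: the origin (TCP) lies where the fingers leave the gripper's body, on its centre line; the fingertips stand 73 mm ahead of it and the grasp point (between the pads) lies manip.tcp_to_grasp ahead of it (manip.tcp_to_grasp is the distance from the TCP to the grasp point, in m); z points along the fingers, y is the line along which they close (so a half turn about z gives the same grasp; the last joint's range is limited). The gripper opens to 85 mm and grips with 20 to 120 N. Pads are 22 mm wide; open, the fingers measure 114 mm over their backs; the gripper's body (76 mm by 85 mm) begins 54 mm behind the grasp point. The pads swing forward as they close: fully open they stand 13 mm farther back than shut.
Start: joints at [-1.392, 0.053, 1.613, -0, 1.476, -0.119], TCP at [0.183, -0.597, 0.304] pointing down, gripper open.
Joint ranges: [-3.01, 3.01], [-1.01, 2.22], [0.06, 2.58], [-1.02, 4.17], [0.09, 2.62], [-3.14, 3.14]. Speed limits (rad/s): [2.57, 2.57, 3.14, 3.14, 3.14, 3.14].

INTERFACE

Orientations are given as a rotation vector (axis times angle).
In Python, from plant import manip gives the robot as it stands.
- The arm moves only by the tool arm_command, never from a script. Its argument "motion" is a list of rows, each an object with "xyz": the shift along the tool's x, y, z in m, a list of three; "rotation": the turn, a rotation vector about the tool's x, y, z in rad, a list of three; "hand": the gripper's target within -1 to 1 (fully open at 1, half-way at 0, shut at -1). A call has 1 to 10 rows; each row shifts and turns the commanded pose from where the row before left it, along the tool's axes as they then stand; what a row does not reach is not made up. A row lasts 1/12 s, in which the tool goes at most 41.7 mm and 7.16 degrees, less where a joint would pass 70% of its speed; a pose out of reach is approached as far as the arm can. A call with a gripper value outside its range is refused whole. The fingers move at their own pace and stop on an object; the grip force is fixed at half the most. Time passes only in rows, so rows that do not move let the fingers close. It gives the time, the measured TCP pose, the force, the opening and the grip force at its end, in the units of the state.
- manip.get_state(): the state, without advancing time (a new reading comes with each control period).
- manip.capture(name): name is "side" or "top" or "wrist"; returns a dict with "img" (400x640x3 uint8, blue, green, red), "camera_matrix" (3x3 intrinsics, pixels), "world_to_cam" (4x4, takes a point from world to camera coordinates); the wrist camera has in their place "hand_eye" (4x4, takes a point from camera to tool coordinates, whose origin is the TCP and whose axes are the flange's). Camera axes: x right, y up, looking along -z (the intrinsics and any distortion apply to the point x, -y, -z); pixel columns grow to the right and rows downward; lengths in m; the calibration is good to about 2 mm. A picture is of the moment at which its call begins: read the wrist's pose just before it. There is no depth.
- manip.hand_in(): hands the job in; it is judged then, once.
The state is a dict: "time": time; "q": joint angles; "qd": joint speeds; "joint_efforts": joint torques, N m; "tcp_pos": TCP position; "eef_rot": TCP orientation; "contact_force": force on the tool from outside, world axes, zero at the start; "ft_torque": the same for the moment, N m; "gripper_width": opening from 0.0 (shut) to 1.0 (fully open); "gripper_force": force on a finger pad.
Only numpy, scipy, OpenCV 4.12 (cv2) and the standard library are available. Lean on these libraries where they do the work, as an engineer would, in place of code of your own. Each camera call takes 0.05 s, during which the arm holds its last target. There are 200 camera calls.

## Working session

There is one attempt and no reset: what is moved stays moved. The work goes in short steps, Python scripts to look and compute and a tool call to move; the robot and the scene stay as the last step left them, time stands still between calls to the robot, and variables do not carry over. Pictures are saved under pics/ and viewed, at most 14 in all, crops included, and the job is handed in when it is done.

Besides the shell and the picture viewer there is one more tool, called after "Emit:" as a command line: name --argument value ..., lists and objects as JSON in quotes. arm_command: Moves the arm, as the interface text tells. Its arguments: {"type":"object","properties":{"motion":{"type":"array"}},"required":["motion"]}

```bash
ls; mkdir -p pics; python3 - <<'E'
from plant import manip
import cv2,numpy as np
print(manip.get_state(), manip.tcp_to_grasp)
for n in ("top","side"):
    c=manip.capture(n); cv2.imwrite(f"pics/{n}0.png",c["img"]); np.savez(f"{n}.npz",**{k:np.array(v) for k,v in c.items()})
    print({k:np.round(v,4) for k,v in c.items() if k!="img"})
E
```

```text
pics
{'time': 0.0, 'q': array([-1.39199741e+00,  5.33675037e-02,  1.61426227e+00,  1.03876223e-05,
        1.47597293e+00, -1.19024132e-01]), 'qd': array([ 0.00024473, -0.00055651, -0.00039962, -0.00066034,  0.00063476,
        0.00039199]), 'joint_efforts': array([-5.15281699e-04, -3.93682837e+01, -3.70177174e+01, -1.12073419e-04,
        7.12594439e-03, -3.05260073e-06]), 'tcp_pos': array([ 0.18330608, -0.59703692,  0.30267521]), 'eef_rot': array([-3.10483813e+00, -4.65792638e-01,  7.80670613e-05]), 'contact_force': array([ 0.10521438, -0.06146507, -0.51487901]), 'ft_torque': array([-0.04388825, -0.0334093 , -0.04824826]), 'gripper_force': 0.0, 'gripper_width': 0.9997931355110358} 0.0539
{'camera_matrix': array([[372.6311,   0.    , 313.5545],
       [  0.    , 372.6311, 201.5533],
       [  0.    ,   0.    ,   1.    ]]), 'world_to_cam': array([[ 1.2200e-02, -9.9990e-01, -3.0000e-04,  1.8800e-02],
       [ 9.9340e-01,  1.2100e-02,  1.1450e-01, -5.3960e-01],
       [-1.1450e-01, -1.7000e-03,  9.9340e-01, -1.4358e+00],
       [ 0.0000e+00,  0.0000e+00,  0.0000e+00,  1.0000e+00]])}
{'camera_matrix': array([[402.0768,   0.    , 318.24  ],
       [  0.    , 402.0768, 204.717 ],
       [  0.    ,   0.    ,   1.    ]]), 'world_to_cam': array([[ 9.7970e-01, -2.0060e-01,  1.0000e-03, -5.2340e-01],
       [ 1.1670e-01,  5.7400e-01,  8.1050e-01, -2.1610e-01],
       [-1.6310e-01, -7.9390e-01,  5.8570e-01, -1.2085e+00],
       [ 0.0000e+00,  0.0000e+00,  0.0000e+00,  1.0000e+00]])}
```

View pics/top0.png

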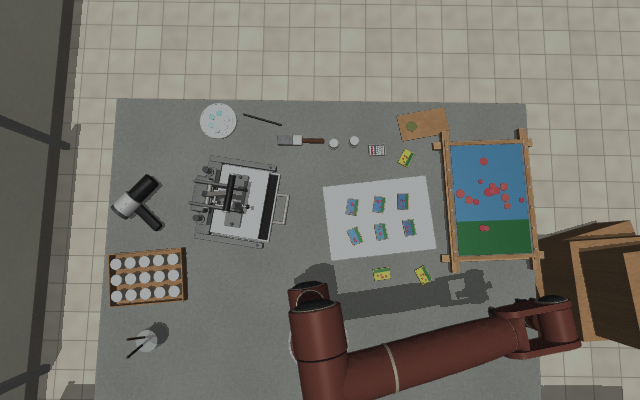

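View pics/side0.png

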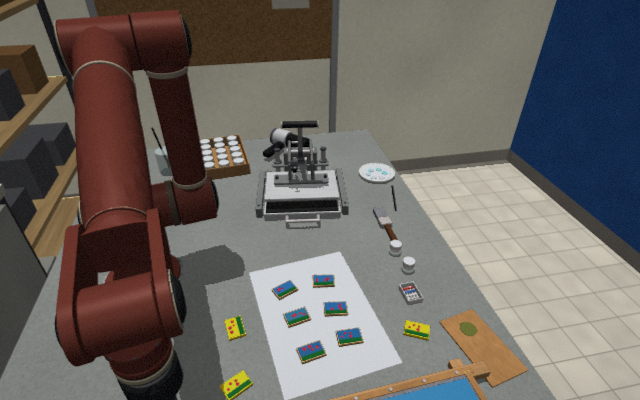

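The top view shows six blue panels at about (352,207), (379,204), (402,201), (355,236), (380,232) and (409,228). There are three yellow decoys. The press is at (235,205) with its handle bar at about x=285, and the pots are at (334,143) and (354,141). In the side view the lever is up, with its grip at (300,124).

```bash
cat > h.py <<'E'
import numpy as np,cv2
from scipy.spatial.transform import Rotation as R
from plant import manip
def cast(K,T,uv,z):
    """pixels -> world points on plane z; T world_to_cam"""
    uv=np.atleast_2d(uv).astype(float); Ti=np.linalg.inv(T)
    d=np.c_[(uv[:,0]-K[0,2])/K[0,0],-(uv[:,1]-K[1,2])/K[1,1],-np.ones(len(uv))]@Ti[:3,:3].T
    o=Ti[:3,3]; return o+d*((z-o[2])/d[:,2])[:,None]
def proj(K,T,p):
    c=np.atleast_2d(p)@T[:3,:3].T+T[:3,3]
    return np.c_[K[0,0]*c[:,0]/-c[:,2]+K[0,2],K[1,1]*-c[:,1]/-c[:,2]+K[1,2]]
def shot(name):
    s=manip.get_state(); c=manip.capture(name)
    if name=="wrist":
        T=np.eye(4);T[:3,:3]=R.from_rotvec(s["eef_rot"]).as_matrix();T[:3,3]=s["tcp_pos"]
        w=np.linalg.inv(T@c["hand_eye"])
    else: w=c["world_to_cam"]
    return c["img"],np.array(c["camera_matrix"]),np.array(w)
def rects(img,K,T,z,lo,hi,amin,rows=None):
    """minAreaRects of HSV mask blobs cast on plane z: centre, sizes, long-axis angle"""
    m=cv2.inRange(cv2.cvtColor(img,cv2.COLOR_BGR2HSV),lo,hi)
    m=cv2.morphologyEx(m,cv2.MORPH_CLOSE,np.ones((3,3),np.uint8))
    out=[]
    for c in cv2.findContours(m,cv2.RETR_EXTERNAL,cv2.CHAIN_APPROX_NONE)[0]:
        if cv2.contourArea(c)<amin: continue
        w=cast(K,T,c[:,0,:],z)[:,:2]
        (cx,cy),(a,b),_=r=cv2.minAreaRect((w*1000).astype(np.float32))
        p=cv2.boxPoints(r); e=p[1]-p[0]; f=p[2]-p[1]; l=e if np.hypot(*e)>np.hypot(*f) else f
        out.append((round(cx/1000,4),round(cy/1000,4),round(max(a,b)),round(min(a,b)),round(float(np.degrees(np.arctan2(l[1],l[0]))%180),1)))
    return out
E
python3 - <<'E'
from h import *
d=np.load("top.npz");img,K,T=d["img"],d["camera_matrix"],d["world_to_cam"]
for r in rects(img,K,T,.009,(0,90,30),(179,255,255),30): print(r)
print("handle",cast(K,T,[[285,194],[284,223]],.03).round(3))
print("press front corners",cast(K,T,[[278,163],[268,243]],.03).round(3))
print("pots etc",cast(K,T,[[334,143],[354,141],[376,150]],.03).round(3))
s=np.load("side.npz")
print("grip plane z=.314 side",cast(s["camera_matrix"],s["world_to_cam"],[[283,124],[317,124]],.314).round(3))
cv2.imwrite("pics/c1.png",cv2.resize(img[140:300,180:440],None,fx=3,fy=3,interpolation=cv2.INTER_CUBIC))
E
```

```text
(0.0006, -0.0768, 457, 364, 11.5)
(0.2623, -0.2432, 64, 44, 100.0)
(0.2587, -0.4048, 65, 44, 29.5)
(0.2378, 0.6715, 303, 204, 95.7)
(0.4076, -0.1386, 56, 37, 23.4)
(0.4265, -0.2417, 56, 36, 11.0)
(0.4443, -0.3539, 56, 35, 10.3)
(0.5247, -0.1273, 56, 35, 170.7)
(0.5341, -0.2352, 60, 37, 173.2)
(0.5468, -0.3299, 60, 36, 179.1)
(0.7257, -0.3456, 65, 43, 153.4)
(0.7921, 0.0328, 86, 13, 90.7)
(0.3622, -0.7709, 1115, 975, 176.8)
handle [[0.568 0.139 0.03 ]
 [0.454 0.14  0.03 ]]
press front corners [[0.692 0.169 0.03 ]
 [0.375 0.201 0.03 ]]
pots etc [[ 0.777 -0.054  0.03 ]
 [ 0.786 -0.134  0.03 ]
 [ 0.75  -0.222  0.03 ]]
grip plane z=.314 side [[0.476 0.307 0.314]
 [0.588 0.284 0.314]]
```

View pics/c1.png

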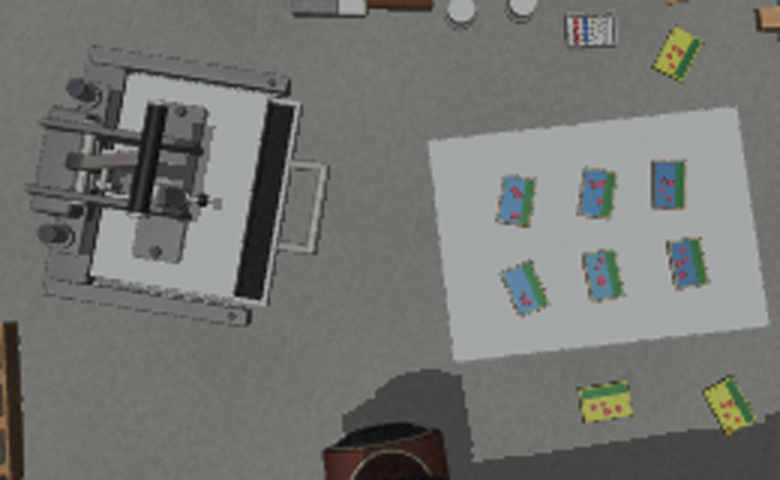

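The crop shows all six panels picture side up, with their long axes roughly along world x. The handle runs from about crop (328,166) to (313,252), so the press is turned by about 10°. I'll move above the handle and look from near.

Emit:
arm_command --motion '[{"xyz": [0.024, -0.028, 0], "rotation": [0, 0, 0], "hand": -1}, {"xyz": [0.024, -0.028, 0], "rotation": [0, 0, 0], "hand": -1}, {"xyz": [0.024, -0.028, 0], "rotation": [0, 0, 0], "hand": -1}, {"xyz": [0.024, -0.028, 0], "rotation": [0, 0, 0], "hand": -1}, {"xyz": [0.024, -0.028, 0], "rotation": [0, 0, 0], "hand": -1}, {"xyz": [0.024, -0.028, 0], "rotation": [0, 0, 0], "hand": -1}, {"xyz": [0.024, -0.028, 0], "rotation": [0, 0, 0], "hand": -1}, {"xyz": [0.024, -0.028, 0], "rotation": [0, 0, 0], "hand": -1}, {"xyz": [0.024, -0.028, 0], "rotation": [0, 0, 0], "hand": -1}, {"xyz": [0.024, -0.028, 0], "rotation": [0, 0, 0], "hand": -1}]'

```text
time: 0.93
tcp_pos: [0.3308, -0.2575, 0.3034]
eef_rot: [-3.107, -0.465, 0.0]
contact_force: [1.5, 0.4, -0.4]
gripper_width: 0.002
gripper_force: 0.0
```

Emit:
arm_command --motion '[{"xyz": [0.024, -0.028, 0], "rotation": [0, 0, 0], "hand": -1}, {"xyz": [0.024, -0.028, 0], "rotation": [0, 0, 0], "hand": -1}, {"xyz": [0.024, -0.028, 0], "rotation": [0, 0, 0], "hand": -1}, {"xyz": [0.024, -0.028, 0], "rotation": [0, 0, 0], "hand": -1}, {"xyz": [0.024, -0.028, 0], "rotation": [0, 0, 0], "hand": -1}, {"xyz": [0.024, -0.028, 0], "rotation": [0, 0, 0], "hand": -1}, {"xyz": [0.024, -0.028, 0], "rotation": [0, 0, 0], "hand": -1}, {"xyz": [0.024, -0.028, 0], "rotation": [0, 0, 0], "hand": -1}, {"xyz": [0.024, -0.028, 0], "rotation": [0, 0, 0], "hand": -1}, {"xyz": [0.024, -0.028, 0], "rotation": [0, 0, 0], "hand": -1}]'

```text
time: 1.77
tcp_pos: [0.478, 0.0808, 0.3035]
eef_rot: [3.107, 0.467, -0.001]
contact_force: [0.3, -0.8, -0.1]
gripper_width: -0.002
gripper_force: 0.0
```

Emit:
arm_command --motion '[{"xyz": [0, 0, 0], "rotation": [0, 0, -0.11], "hand": -1}, {"xyz": [0, 0, 0], "rotation": [0, 0, -0.11], "hand": -1}, {"xyz": [0, 0, 0], "rotation": [0, 0, -0.11], "hand": -1}, {"xyz": [0, 0, 0], "rotation": [0, 0, -0.11], "hand": -1}, {"xyz": [0, 0, 0], "rotation": [0, 0, -0.11], "hand": -1}, {"xyz": [0, 0, 0], "rotation": [0, 0, -0.11], "hand": -1}, {"xyz": [0, 0, 0], "rotation": [0, 0, -0.11], "hand": -1}, {"xyz": [0, 0, 0], "rotation": [0, 0, -0.11], "hand": -1}, {"xyz": [0, 0, 0], "rotation": [0, 0, -0.11], "hand": -1}, {"xyz": [0, 0, 0], "rotation": [0, 0, -0.11], "hand": -1}]'

```text
time: 2.6
tcp_pos: [0.4777, 0.0787, 0.3033]
eef_rot: [-2.399, -2.027, 0.001]
contact_force: [0.6, -0.7, 0.1]
gripper_width: 0.002
gripper_force: 0.0
```

Calls in one batch run in order. Now a wrist picture over the handle, plus a top picture with the arm out of the way.

```bash
python3 - <<'E'
from h import *
img,K,T=shot("wrist"); cv2.imwrite("pics/w1.png",img); np.savez("w1.npz",img=img,K=K,T=T)
print(K.round(1).tolist(),np.linalg.inv(T).round(3).tolist())
img,K,T=shot("top"); np.savez("top1.npz",img=img,K=K,T=T)
for r in rects(img,K,T,.009,(40,60,30),(130,255,255),30): print(r)
E
```

```text
[[291.9, 0.0, 320.5], [0.0, 291.9, 201.0], [0.0, 0.0, 1.0]] [[0.986, 0.16, 0.047, 0.488], [-0.167, 0.947, 0.274, 0.148], [-0.001, -0.278, 0.961, 0.374], [0.0, 0.0, 0.0, 1.0]]
(0.2755, -0.2417, 57, 13, 100.0)
(0.2645, -0.418, 58, 14, 28.6)
(0.4076, -0.1397, 59, 39, 23.4)
(0.4269, -0.2425, 60, 38, 12.2)
(0.4438, -0.3547, 58, 38, 10.3)
(0.5244, -0.1276, 59, 39, 170.7)
(0.5353, -0.2355, 58, 39, 172.4)
(0.5485, -0.33, 57, 36, 179.2)
(0.5638, -0.6797, 441, 288, 2.8)
```

View pics/w1.png

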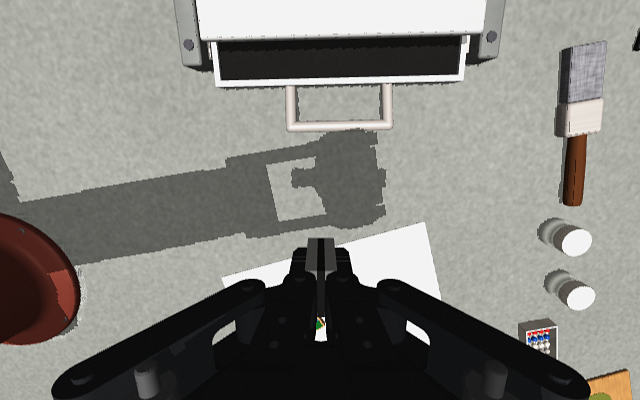

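The handle bar runs from (288,127) to (392,125). The bed's front edge runs from (217,87) to (464,80), and the rails are beside it.

```bash
python3 - <<'E'
from h import *
d=np.load("w1.npz");K,T=d["K"],d["T"]
b=cast(K,T,[[288,127],[392,125]],.03); e=cast(K,T,[[217,87],[464,80]],.0)
e2=cast(K,T,[[215,83],[465,76]],.029)
for n,p in(("bar",b),("edge foot",e),("edge top",e2)):
    v=p[1]-p[0]; print(n,p.round(4).tolist(),p.mean(0).round(4),np.linalg.norm(v).round(4),np.degrees(np.arctan2(v[1],v[0])).round(2))
s=manip.get_state();print(R.from_rotvec(s["eef_rot"]).as_matrix().round(3))
E
```

```text
bar [[0.4497, 0.1433, 0.03], [0.5672, 0.1257, 0.03]] [0.5084 0.1345 0.03  ] 0.1188 -8.52
edge foot [[0.3715, 0.2026, 0.0], [0.6638, 0.1611, 0.0]] [0.5176 0.1819 0.    ] 0.2952 -8.08
edge top [[0.3795, 0.2028, 0.029], [0.6514, 0.1641, 0.029]] [0.5154 0.1835 0.029 ] 0.2747 -8.1
[[ 0.172  0.985 -0.001]
 [ 0.985 -0.172 -0.   ]
 [-0.    -0.001 -1.   ]]
```

Emit:
arm_command --motion '[{"xyz": [0.0285, 0.0065, 0], "rotation": [0, 0, 0], "hand": -1}, {"xyz": [0.0285, 0.0065, 0], "rotation": [0, 0, 0], "hand": -1}, {"xyz": [0.0285, 0.0065, 0], "rotation": [0, 0, 0], "hand": -1}, {"xyz": [0, 0, 0.04], "rotation": [0, 0, -0.03], "hand": -1}, {"xyz": [0, 0, 0.04], "rotation": [0, 0, 0], "hand": -1}, {"xyz": [0, 0, 0.04], "rotation": [0, 0, 0], "hand": -1}, {"xyz": [0, 0, 0.04], "rotation": [0, 0, 0], "hand": -1}, {"xyz": [0, 0, 0.02], "rotation": [0, 0, 0], "hand": -1}, {"xyz": [0, 0, 0.01], "rotation": [0, 0, 0], "hand": -1}, {"xyz": [0, 0, 0.005], "rotation": [0, 0, 0], "hand": -1}]'

```text
time: 3.53
tcp_pos: [0.5107, 0.1594, 0.1068]
eef_rot: [-2.375, -2.054, 0.005]
contact_force: [-0.4, 0.0, 0.9]
gripper_width: 0.001
gripper_force: 0.0
```

Emit:
arm_command --motion '[{"xyz": [0, 0, 0.01], "rotation": [0, 0, 0], "hand": -1}, {"xyz": [0, 0, 0.01], "rotation": [0, 0, 0], "hand": -1}, {"xyz": [-0.005, 0, 0], "rotation": [0, 0, 0], "hand": -1}, {"xyz": [-0.006, 0, 0], "rotation": [0, 0, 0], "hand": -1}, {"xyz": [-0.01, 0, 0], "rotation": [0, 0, 0], "hand": -1}, {"xyz": [-0.014, 0, 0], "rotation": [0, 0, 0], "hand": -1}]'

```text
time: 4.03
tcp_pos: [0.5071, 0.1252, 0.0896]
eef_rot: [-2.374, -2.057, -0.003]
contact_force: [-0.2, 2.5, -2.2]
gripper_width: 0.002
gripper_force: 1.4
```

Emit:
arm_command --motion '[{"xyz": [-0.017, 0, 0], "rotation": [0, 0, 0], "hand": -1}, {"xyz": [-0.017, 0, 0], "rotation": [0, 0, 0], "hand": -1}, {"xyz": [-0.017, 0, 0], "rotation": [0, 0, 0], "hand": -1}, {"xyz": [-0.017, 0, 0], "rotation": [0, 0, 0], "hand": -1}, {"xyz": [-0.017, 0, 0], "rotation": [0, 0, 0], "hand": -1}, {"xyz": [-0.017, 0, 0], "rotation": [0, 0, 0], "hand": -1}, {"xyz": [-0.017, 0, 0], "rotation": [0, 0, 0], "hand": -1}, {"xyz": [-0.017, 0, 0], "rotation": [0, 0, 0], "hand": -1}, {"xyz": [-0.015, 0, 0], "rotation": [0, 0, 0], "hand": -1}, {"xyz": [-0.007, 0, 0], "rotation": [0, 0, 0], "hand": -1}]'

```text
time: 4.87
tcp_pos: [0.4875, -0.0093, 0.0902]
eef_rot: [-2.362, -1.997, -0.093]
contact_force: [23.6, 118.1, -1.7]
gripper_width: 0.0
gripper_force: 59.6
```

Emit:
arm_command --motion '[{"xyz": [-0.003, 0, 0], "rotation": [0, 0, 0], "hand": -1}, {"xyz": [0, 0, 0], "rotation": [0, 0, 0], "hand": -1}]'

```text
time: 5.03
tcp_pos: [0.4874, -0.0093, 0.0903]
eef_rot: [-2.358, -2.0, -0.095]
contact_force: [24.1, 116.9, -1.7]
gripper_width: -0.002
gripper_force: 59.5
```

The bed is against its out-stop, so I'll back off now.

Emit:
arm_command --motion '[{"xyz": [0.015, 0, 0], "rotation": [0, 0, 0], "hand": -1}, {"xyz": [0.015, 0, 0], "rotation": [0, 0, 0], "hand": -1}]'

```text
time: 5.2
tcp_pos: [0.4888, -0.0002, 0.0899]
eef_rot: [-2.37, -2.059, -0.009]
contact_force: [-1.0, -1.6, 0.3]
gripper_width: 0.0
gripper_force: 0.0
```

Emit:
arm_command --motion '[{"xyz": [0, 0, -0.035], "rotation": [0, 0, 0], "hand": 0.2}, {"xyz": [0, 0, -0.035], "rotation": [0, 0, 0], "hand": 0.2}, {"xyz": [0, 0, -0.035], "rotation": [0, 0, 0], "hand": 0.2}, {"xyz": [0, 0, -0.035], "rotation": [0, 0, 0], "hand": 0.2}, {"xyz": [0, 0, -0.035], "rotation": [0, 0, 0], "hand": 0.2}, {"xyz": [0, 0, -0.035], "rotation": [0, 0, 0], "hand": 0.2}, {"xyz": [0, 0, 0], "rotation": [0, 0, 0], "hand": 0.2}]'

```text
time: 5.78
tcp_pos: [0.491, -0.0059, 0.3094]
eef_rot: [2.365, 2.047, 0.016]
contact_force: [0.6, -0.8, 1.3]
gripper_width: 0.601
gripper_force: 0.0
```

```bash
python3 - <<'E'
from h import *
img,K,T=shot("wrist"); cv2.imwrite("pics/w2.png",img); np.savez("w2.npz",img=img,K=K,T=T)
s=manip.get_state();print(s["tcp_pos"],s["eef_rot"],s["gripper_width"])
E
```

```text
[ 0.49005608 -0.00578663  0.30566886] [2.36776624 2.04982502 0.0112446 ] 0.6007063375718477
```

View pics/w2.png

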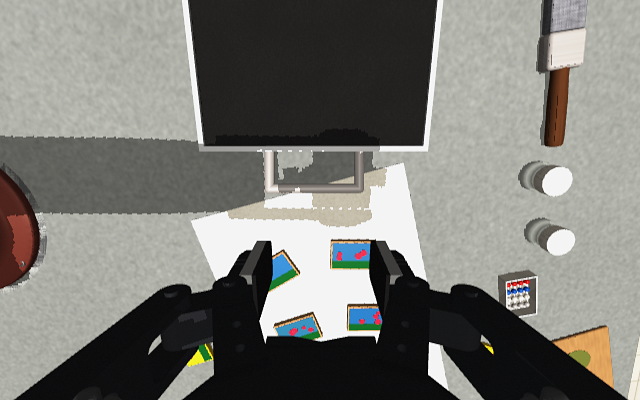

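The bed is out, with the pad's inner front corners at (205,146) and (423,146). The handle bar is at v≈188.

```bash
python3 - <<'E'
from h import *
d=np.load("w2.npz");K,T=d["K"],d["T"]
f=lambda uv,z:cast(K,T,uv,z)[:,:2]
b=f([[266,190],[362,187]],.03); e=f([[199,151],[430,150]],.029); i=f([[205,146],[423,146]],.0265)
up=f([[190,3],[437,3]],.029)
for n,p in(("bar",b),("outer",e),("inner",i),("sideL",np.array([e[0],up[0]])),("sideR",np.array([e[1],up[1]]))):
    v=p[1]-p[0]; print(n,p.round(4).tolist(),p.mean(0).round(4),np.linalg.norm(v).round(4),np.degrees(np.arctan2(v[1],v[0])).round(2))
E
```

```text
bar [[0.426, -0.0135], [0.5437, -0.0271]] [ 0.4848 -0.0203] 0.1185 -6.63
outer [[0.3567, 0.0448], [0.6295, 0.006]] [0.4931 0.0254] 0.2756 -8.09
inner [[0.3642, 0.0493], [0.6223, 0.0116]] [0.4932 0.0305] 0.2608 -8.32
sideL [[0.3567, 0.0448], [0.3868, 0.1947]] [0.3717 0.1197] 0.1529 78.66
sideR [[0.6295, 0.006], [0.6428, 0.1592]] [0.6362 0.0826] 0.1537 85.04
```

```bash
cat >> h.py <<'E'
C=np.array([.506,.1196]);PHI=81.9
def slot(x,y):
    a=np.radians(PHI); return *(C+x*np.array([np.cos(a),np.sin(a)])+y*np.array([-np.sin(a),np.cos(a)])),PHI
def plan(seq,start=None):
    """for each (x,y,phi): turn about tool z (rad), then shift in the turned tool's x,y (m)"""
    s=manip.get_state(); M=R.from_rotvec(s["eef_rot"]).as_matrix(); p=s["tcp_pos"][:2]; f=np.degrees(np.arctan2(M[1,0],M[0,0]))
    print("z",s["tcp_pos"][2].round(4),"phi",f.round(1),"tilt x,y",M[2,0].round(3),M[2,1].round(3))
    if start: p,f=np.array(start[:2]),start[2]
    for x,y,g in seq:
        g=(g+90)%180-90 ; t=-np.radians(g-f); a=np.radians(g); d=np.array([x,y])-p
        print("turn %.3f shift %.4f %.4f"%(t,d@[np.cos(a),np.sin(a)],d@[np.sin(a),-np.cos(a)])); p,f=np.array([x,y]),g
E
python3 - <<'E'
from h import *
plan([(.4076,-.1397,23.4),slot(.04,.082)])
E
```

```text
z 0.3057 phi 81.8 tilt x,y -0.001 0.012
turn 1.019 shift -0.1289 0.0902
turn -1.021 shift 0.3106 -0.0211
```

Emit:
arm_command --motion '[{"xyz": [0, 0, 0], "rotation": [0.012, 0, 0], "hand": 0.6}, {"xyz": [0, 0, 0], "rotation": [0, 0, 0.113], "hand": 0.6}, {"xyz": [0, 0, 0], "rotation": [0, 0, 0.113], "hand": 0.6}, {"xyz": [0, 0, 0], "rotation": [0, 0, 0.113], "hand": 0.6}, {"xyz": [0, 0, 0], "rotation": [0, 0, 0.113], "hand": 0.6}, {"xyz": [0, 0, 0], "rotation": [0, 0, 0.113], "hand": 0.6}, {"xyz": [0, 0, 0], "rotation": [0, 0, 0.113], "hand": 0.6}, {"xyz": [0, 0, 0], "rotation": [0, 0, 0.113], "hand": 0.6}, {"xyz": [0, 0, 0], "rotation": [0, 0, 0.113], "hand": 0.6}, {"xyz": [0, 0, 0], "rotation": [0, 0, 0.113], "hand": 0.6}]'

```text
time: 6.67
tcp_pos: [0.4873, -0.005, 0.2966]
eef_rot: [-3.072, -0.63, 0.024]
contact_force: [-0.1, -0.3, 0.6]
gripper_width: 0.796
gripper_force: 0.0
```

Emit:
arm_command --motion '[{"xyz": [-0.0322, 0.0226, 0], "rotation": [0, 0, 0], "hand": 0.6}, {"xyz": [-0.0322, 0.0226, 0], "rotation": [0, 0, 0], "hand": 0.6}, {"xyz": [-0.0322, 0.0226, 0], "rotation": [0, 0, 0], "hand": 0.6}, {"xyz": [-0.0322, 0.0226, 0], "rotation": [0, 0, 0], "hand": 0.6}, {"xyz": [0, 0, 0.04], "rotation": [0, 0, 0], "hand": 0.6}, {"xyz": [0, 0, 0.04], "rotation": [0, 0, 0], "hand": 0.6}, {"xyz": [0, 0, 0.04], "rotation": [0, 0, 0], "hand": 0.6}, {"xyz": [0, 0, 0.025], "rotation": [0, 0, 0], "hand": 0.6}, {"xyz": [0, 0, 0], "rotation": [0, 0, 0], "hand": 0.6}]'

```text
time: 7.42
tcp_pos: [0.3993, -0.1366, 0.1464]
eef_rot: [-3.061, -0.636, 0.037]
contact_force: [-1.1, 1.0, -0.9]
gripper_width: 0.798
gripper_force: 0.0
```

```bash
python3 - <<'E'
from h import *
plan([(.4076,-.1397,23.4)])
img,K,T=shot("wrist"); cv2.imwrite("pics/w3.png",img)
print([r for r in rects(img,K,T,.009,(40,60,30),(130,255,255),100)])
E
```

```text
z 0.1464 phi 23.5 tilt x,y -0.02 -0.019
turn 0.002 shift 0.0064 0.0061
[(0.4436, -0.3568, 59, 40, 10.5), (0.4258, -0.2438, 59, 39, 11.6), (0.4065, -0.1401, 59, 39, 24.0), (0.5225, -0.3155, 17, 8, 41.1), (0.5349, -0.2372, 59, 39, 171.7), (0.5241, -0.1287, 60, 39, 171.0)]
```

View pics/w3.png

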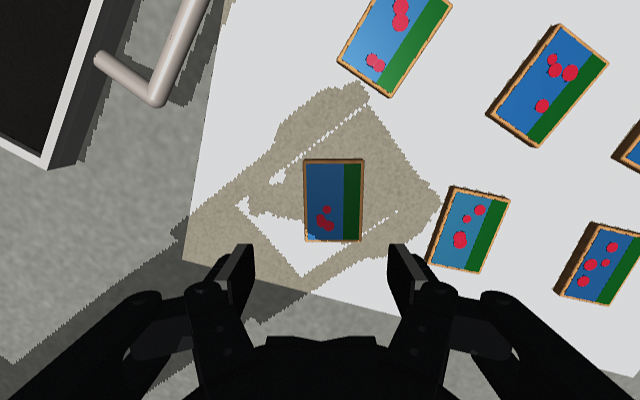

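The wrist view shows panel A at (333,200) between the fingers and agrees with the top view to within 2 mm. The pose reads slightly tilted, so I'll let the arm settle and read it again.

Emit:
arm_command --motion '[{"xyz": [0, 0, 0], "rotation": [0, 0, 0], "hand": 0.6}, {"xyz": [0, 0, 0], "rotation": [0, 0, 0], "hand": 0.6}, {"xyz": [0, 0, 0], "rotation": [0, 0, 0], "hand": 0.6}, {"xyz": [0, 0, 0], "rotation": [0, 0, 0], "hand": 0.6}]'

```text
time: 7.8
tcp_pos: [0.4056, -0.1393, 0.1568]
eef_rot: [-3.074, -0.641, 0.013]
contact_force: [-0.0, 0.1, -0.1]
gripper_width: 0.8
gripper_force: 0.0
```

```bash
python3 - <<'E'
from h import *
plan([(.407,-.140,23.7)])
E
```

```text
z 0.1568 phi 23.6 tilt x,y -0.008 -0.003
turn -0.003 shift 0.0010 0.0012
```

Emit:
arm_command --motion '[{"xyz": [0, 0, 0], "rotation": [-0.003, 0.008, 0], "hand": 0.6}, {"xyz": [0.001, 0.001, 0.04], "rotation": [0, 0, 0], "hand": 0.6}, {"xyz": [0, 0, 0.025], "rotation": [0, 0, 0], "hand": 0.6}, {"xyz": [0, 0, 0.014], "rotation": [0, 0, 0], "hand": 0.6}, {"xyz": [0, 0, 0.003], "rotation": [0, 0, 0], "hand": 0.6}, {"xyz": [0, 0, 0], "rotation": [0, 0, 0], "hand": 0.6}, {"xyz": [0, 0, 0], "rotation": [0, 0, 0], "hand": 0.6}, {"xyz": [0, 0, 0], "rotation": [0, 0, 0], "hand": 0.6}]'

```text
time: 8.47
tcp_pos: [0.4068, -0.1398, 0.0744]
eef_rot: [-3.075, -0.641, 0.0]
contact_force: [0.6, 0.8, 0.0]
gripper_width: 0.803
gripper_force: 0.0
```

Emit:
arm_command --motion '[{"xyz": [0, 0, 0], "rotation": [0, 0, 0], "hand": -1}, {"xyz": [0, 0, 0], "rotation": [0, 0, 0], "hand": -1}, {"xyz": [0, 0, 0], "rotation": [0, 0, 0], "hand": -1}, {"xyz": [0, 0, 0], "rotation": [0, 0, 0], "hand": -1}, {"xyz": [0, 0, 0], "rotation": [0, 0, 0], "hand": -1}, {"xyz": [0, 0, 0], "rotation": [0, 0, 0], "hand": -1}]'

```text
time: 8.97
tcp_pos: [0.4067, -0.1397, 0.0743]
eef_rot: [-3.075, -0.641, 0.001]
contact_force: [-1.0, 0.3, 6.5]
gripper_width: 0.488
gripper_force: 61.2
```

Emit:
arm_command --motion '[{"xyz": [0, 0, -0.02], "rotation": [0, 0, 0], "hand": -1}, {"xyz": [0, 0, -0.04], "rotation": [0, 0, 0], "hand": -1}, {"xyz": [0, 0, -0.04], "rotation": [0, 0, 0], "hand": -1}, {"xyz": [0, 0, 0], "rotation": [0, 0, -0.1], "hand": -1}, {"xyz": [0, 0, 0], "rotation": [0, 0, -0.115], "hand": -1}, {"xyz": [0, 0, 0], "rotation": [0, 0, -0.115], "hand": -1}, {"xyz": [0, 0, 0], "rotation": [0, 0, -0.115], "hand": -1}, {"xyz": [0, 0, 0], "rotation": [0, 0, -0.115], "hand": -1}, {"xyz": [0, 0, 0], "rotation": [0, 0, -0.115], "hand": -1}, {"xyz": [0, 0, 0], "rotation": [0, 0, -0.115], "hand": -1}]'

```text
time: 9.8
tcp_pos: [0.4058, -0.1393, 0.1728]
eef_rot: [-2.584, -1.78, 0.002]
contact_force: [0.9, 0.9, -0.8]
gripper_width: 0.487
gripper_force: 60.9
```

Emit:
arm_command --motion '[{"xyz": [0, 0, 0], "rotation": [0, 0, -0.115], "hand": -1}, {"xyz": [0, 0, 0], "rotation": [0, 0, -0.1125], "hand": -1}, {"xyz": [0.03, -0.002, 0], "rotation": [0, 0, 0], "hand": -1}, {"xyz": [0.04, -0.0026, 0], "rotation": [0, 0, 0], "hand": -1}, {"xyz": [0.04, -0.0026, 0], "rotation": [0, 0, 0], "hand": -1}, {"xyz": [0.04, -0.0026, 0], "rotation": [0, 0, 0], "hand": -1}, {"xyz": [0.04, -0.0026, 0], "rotation": [0, 0, 0], "hand": -1}, {"xyz": [0.04, -0.0026, 0], "rotation": [0, 0, 0], "hand": -1}, {"xyz": [0.04, -0.0026, 0], "rotation": [0, 0, 0], "hand": -1}, {"xyz": [0.0408, -0.0026, 0], "rotation": [0, 0, 0], "hand": -1}]'

```text
time: 10.63
tcp_pos: [0.4297, 0.1732, 0.1737]
eef_rot: [-2.371, -2.056, 0.0]
contact_force: [1.5, -0.9, 0.1]
gripper_width: 0.489
gripper_force: 60.9
```

Emit:
arm_command --motion '[{"xyz": [0, 0, 0], "rotation": [0, 0, 0], "hand": -1}, {"xyz": [0, 0, 0], "rotation": [0, 0, 0], "hand": -1}, {"xyz": [0, 0, 0], "rotation": [0, 0, 0], "hand": -1}, {"xyz": [0, 0, 0], "rotation": [0, 0, 0], "hand": -1}]'

```text
time: 10.97
tcp_pos: [0.43, 0.1702, 0.1731]
eef_rot: [-2.373, -2.054, 0.002]
contact_force: [-0.2, 0.8, -0.4]
gripper_width: 0.491
gripper_force: 60.9
```

```bash
python3 - <<'E'
from h import *
plan([slot(.04,.082)])
img,K,T=shot("wrist"); cv2.imwrite("pics/w4.png",img)
E
```

```text
z 0.1731 phi 81.8 tilt x,y 0.001 -0.004
turn -0.003 shift 0.0006 0.0004
```

View pics/w4.png

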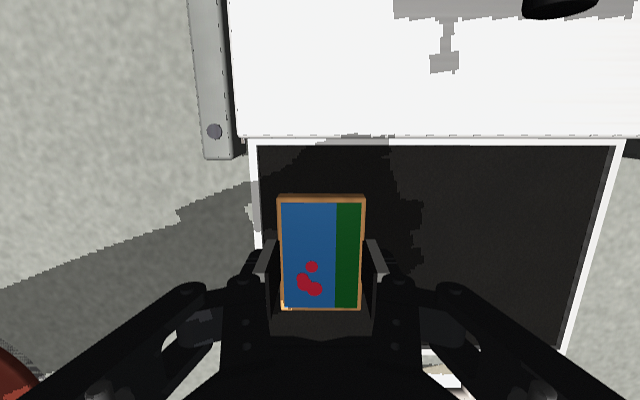

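The held panel is picture up at (320,252), over the left rear of the pad. The rear pad corners are at (257,145) and (616,146). Lowering and releasing.

Emit:
arm_command --motion '[{"xyz": [0, 0, 0.04], "rotation": [-0.004, 0, 0], "hand": -1}, {"xyz": [0, 0, 0.02], "rotation": [0, 0, 0], "hand": -1}, {"xyz": [0, 0, 0.01], "rotation": [0, 0, 0], "hand": -1}, {"xyz": [0, 0, 0.004], "rotation": [0, 0, 0], "hand": -1}, {"xyz": [0, 0, 0], "rotation": [0, 0, 0], "hand": -1}, {"xyz": [0, 0, 0], "rotation": [0, 0, 0], "hand": -1}, {"xyz": [0, 0, 0], "rotation": [0, 0, 0], "hand": -1}]'

```text
time: 11.6
tcp_pos: [0.4308, 0.171, 0.1002]
eef_rot: [2.375, 2.056, 0.005]
contact_force: [1.0, -0.1, -0.3]
gripper_width: 0.486
gripper_force: 60.9
```

Emit:
arm_command --motion '[{"xyz": [0, 0, 0], "rotation": [0, 0, 0], "hand": 0.25}, {"xyz": [0, 0, 0], "rotation": [0, 0, 0], "hand": 0.25}, {"xyz": [0, 0, 0], "rotation": [0, 0, 0], "hand": 0.25}, {"xyz": [0, 0, -0.02], "rotation": [0, 0, 0], "hand": 0.25}, {"xyz": [0, 0, -0.04], "rotation": [0, 0, 0], "hand": 0.25}, {"xyz": [0, 0, -0.04], "rotation": [0, 0, 0], "hand": 0.25}, {"xyz": [0, 0, 0], "rotation": [0, 0, 0], "hand": 0.6}, {"xyz": [0, 0, 0], "rotation": [0, 0, 0], "hand": 0.6}, {"xyz": [0, 0, 0], "rotation": [0, 0, 0], "hand": 0.6}]'

```text
time: 12.35
tcp_pos: [0.4298, 0.1712, 0.1993]
eef_rot: [-2.373, -2.057, -0.003]
contact_force: [-0.6, -1.0, -0.3]
gripper_width: 0.8
gripper_force: 0.0
```

```bash
cat >> h.py <<'E'
LO,HI=(40,60,30),(130,255,255)
def padxy(p):
    a=np.radians(PHI); d=np.array(p[:2])-C; return (round(float(d@[np.cos(a),np.sin(a)]),4),round(float(d@[-np.sin(a),np.cos(a)]),4))
def look():
    img,K,T=shot("wrist"); np.savez("wl.npz",img=img,K=K,T=T); cv2.imwrite("pics/last.png",img)
    for r in rects(img,K,T,.033,LO,HI,300):
        if abs(padxy(r)[0])<.09 and r[2]<75: print("wrist on bed",padxy(r),r[2:])
    img,K,T=shot("top")
    for r in rects(img,K,T,.009,LO,HI,30):
        if r[1]<-.06 and .3<r[0] and r[2]<75: print("top",r)
E
python3 - <<'E'
from h import *
plan([(.5241,-.1282,170.8),slot(.04,-.082)])
look()
d=np.load("wl.npz")
E
```

```text
z 0.1993 phi 81.8 tilt x,y 0.002 0.001
turn 1.589 shift 0.1410 0.2804
turn -1.590 shift 0.2828 0.0292
wrist on bed (0.0416, 0.0826) (58, 39, 81.5)
top (0.4269, -0.2425, 60, 38, 12.2)
top (0.4438, -0.3547, 58, 38, 10.3)
top (0.5244, -0.1276, 59, 39, 170.7)
top (0.5356, -0.2355, 59, 39, 172.4)
top (0.5485, -0.33, 57, 36, 179.2)
```

Emit:
arm_command --motion '[{"xyz": [0, 0, 0], "rotation": [0, 0, 0.1222], "hand": 0.6}, {"xyz": [0, 0, 0], "rotation": [0, 0, 0.1222], "hand": 0.6}, {"xyz": [0, 0, 0], "rotation": [0, 0, 0.1222], "hand": 0.6}, {"xyz": [0, 0, 0], "rotation": [0, 0, 0.1222], "hand": 0.6}, {"xyz": [0, 0, 0], "rotation": [0, 0, 0.1222], "hand": 0.6}, {"xyz": [0, 0, 0], "rotation": [0, 0, 0.1222], "hand": 0.6}, {"xyz": [0, 0, 0], "rotation": [0, 0, 0.1222], "hand": 0.6}, {"xyz": [0, 0, 0], "rotation": [0, 0, 0.1222], "hand": 0.6}, {"xyz": [0, 0, 0], "rotation": [0, 0, 0.1222], "hand": 0.6}, {"xyz": [0, 0, 0], "rotation": [0, 0, 0.1222], "hand": 0.6}]'

```text
time: 13.28
tcp_pos: [0.4289, 0.1709, 0.1971]
eef_rot: [-3.125, -0.314, 0.005]
contact_force: [0.4, 1.2, -0.6]
gripper_width: 0.802
gripper_force: 0.0
```

Emit:
arm_command --motion '[{"xyz": [0, 0, 0], "rotation": [0, 0, 0.1222], "hand": 0.6}, {"xyz": [0, 0, 0], "rotation": [0, 0, 0.1222], "hand": 0.6}, {"xyz": [0, 0, 0], "rotation": [0, 0, 0.1222], "hand": 0.6}, {"xyz": [0.0201, 0.04, 0], "rotation": [0, 0, 0], "hand": 0.6}, {"xyz": [0.0176, 0.035, 0], "rotation": [0, 0, 0], "hand": 0.6}, {"xyz": [0.0176, 0.035, 0], "rotation": [0, 0, 0], "hand": 0.6}, {"xyz": [0.0176, 0.035, 0], "rotation": [0, 0, 0], "hand": 0.6}, {"xyz": [0.0176, 0.035, 0], "rotation": [0, 0, 0], "hand": 0.6}, {"xyz": [0.0176, 0.035, 0], "rotation": [0, 0, 0], "hand": 0.6}, {"xyz": [0.0176, 0.035, 0], "rotation": [0, 0, 0], "hand": 0.6}]'

```text
time: 14.12
tcp_pos: [0.5124, -0.0944, 0.1968]
eef_rot: [-3.129, 0.252, 0.004]
contact_force: [0.5, 0.1, 0.6]
gripper_width: 0.801
gripper_force: 0.0
```

Emit:
arm_command --motion '[{"xyz": [0.0153, 0.0304, 0], "rotation": [0, 0, 0], "hand": 0.6}, {"xyz": [0, 0, 0.03], "rotation": [0, 0, 0], "hand": 0.6}, {"xyz": [0, 0, 0.02], "rotation": [0, 0, 0], "hand": 0.6}, {"xyz": [0, 0, 0], "rotation": [0, 0, 0], "hand": 0.6}, {"xyz": [0, 0, 0], "rotation": [0, 0, 0], "hand": 0.6}, {"xyz": [0, 0, 0], "rotation": [0, 0, 0], "hand": 0.6}, {"xyz": [0, 0, 0], "rotation": [0, 0, 0], "hand": 0.6}]'

```text
time: 14.7
tcp_pos: [0.5241, -0.125, 0.1501]
eef_rot: [-3.131, 0.25, -0.004]
contact_force: [0.2, -0.6, -0.1]
gripper_width: 0.798
gripper_force: 0.0
```

```bash
python3 - <<'E'
from h import *
plan([(.5241,-.1282,170.8)])
img,K,T=shot("wrist")
print(rects(img,K,T,.009,LO,HI,300))
E
```

```text
z 0.1501 phi -9.1 tilt x,y 0.002 -0.001
turn 0.001 shift 0.0005 0.0032
[(0.4047, 0.1862, 42, 15, 154.0), (0.4403, -0.2406, 39, 28, 101.1), (0.4426, -0.3542, 59, 35, 10.1), (0.5235, -0.1287, 59, 39, 170.9), (0.5344, -0.2371, 59, 39, 171.7), (0.5474, -0.3332, 59, 40, 177.9)]
```

Emit:
arm_command --motion '[{"xyz": [0, 0.0035, 0.03], "rotation": [0, 0, 0], "hand": 0.6}, {"xyz": [0, 0, 0.03], "rotation": [0, 0, 0], "hand": 0.6}, {"xyz": [0, 0, 0.012], "rotation": [0, 0, 0], "hand": 0.6}, {"xyz": [0, 0, 0.0025], "rotation": [0, 0, 0], "hand": 0.6}, {"xyz": [0, 0, 0], "rotation": [0, 0, 0], "hand": 0.6}, {"xyz": [0, 0, 0], "rotation": [0, 0, 0], "hand": 0.6}, {"xyz": [0, 0, 0], "rotation": [0, 0, 0], "hand": -1}, {"xyz": [0, 0, 0], "rotation": [0, 0, 0], "hand": -1}, {"xyz": [0, 0, 0], "rotation": [0, 0, 0], "hand": -1}, {"xyz": [0, 0, 0], "rotation": [0, 0, 0], "hand": -1}]'

```text
time: 15.58
tcp_pos: [0.5243, -0.129, 0.0767]
eef_rot: [-3.131, 0.251, -0.006]
contact_force: [-1.3, 0.0, 5.8]
gripper_width: 0.482
gripper_force: 59.8
```

Emit:
arm_command --motion '[{"xyz": [0, 0, 0], "rotation": [0, 0, 0], "hand": -1}, {"xyz": [0, 0, -0.02], "rotation": [0, 0, 0], "hand": -1}, {"xyz": [0, 0, -0.04], "rotation": [0, 0, 0], "hand": -1}, {"xyz": [0, 0, -0.04], "rotation": [0, 0, 0], "hand": -1}, {"xyz": [0, 0, 0], "rotation": [0, 0, -0.1222], "hand": -1}, {"xyz": [0, 0, 0], "rotation": [0, 0, -0.1222], "hand": -1}, {"xyz": [0, 0, 0], "rotation": [0, 0, -0.1222], "hand": -1}, {"xyz": [0, 0, 0], "rotation": [0, 0, -0.1222], "hand": -1}, {"xyz": [0, 0, 0], "rotation": [0, 0, -0.1222], "hand": -1}, {"xyz": [0, 0, 0], "rotation": [0, 0, -0.1222], "hand": -1}]'

```text
time: 16.42
tcp_pos: [0.5231, -0.1287, 0.1753]
eef_rot: [-3.01, -0.897, -0.004]
contact_force: [0.3, -1.3, -0.6]
gripper_width: 0.484
gripper_force: 60.7
```

Emit:
arm_command --motion '[{"xyz": [0, 0, 0], "rotation": [0, 0, -0.1222], "hand": -1}, {"xyz": [0, 0, 0], "rotation": [0, 0, -0.1222], "hand": -1}, {"xyz": [0, 0, 0], "rotation": [0, 0, -0.1222], "hand": -1}, {"xyz": [0, 0, 0], "rotation": [0, 0, -0.1222], "hand": -1}, {"xyz": [0, 0, 0], "rotation": [0, 0, -0.1222], "hand": -1}, {"xyz": [0, 0, 0], "rotation": [0, 0, -0.1222], "hand": -1}, {"xyz": [0, 0, 0], "rotation": [0, 0, -0.1222], "hand": -1}, {"xyz": [0.0354, 0.0036, 0], "rotation": [0, 0, 0], "hand": -1}, {"xyz": [0.0354, 0.0036, 0], "rotation": [0, 0, 0], "hand": -1}, {"xyz": [0.0354, 0.0036, 0], "rotation": [0, 0, 0], "hand": -1}]'

```text
time: 17.25
tcp_pos: [0.5491, -0.0243, 0.1756]
eef_rot: [2.375, 2.055, 0.004]
contact_force: [0.4, -0.9, -0.4]
gripper_width: 0.481
gripper_force: 60.7
```

Emit:
arm_command --motion '[{"xyz": [0.0354, 0.0036, 0], "rotation": [0, 0, 0], "hand": -1}, {"xyz": [0.0354, 0.0036, 0], "rotation": [0, 0, 0], "hand": -1}, {"xyz": [0.0354, 0.0036, 0], "rotation": [0, 0, 0], "hand": -1}, {"xyz": [0.0354, 0.0036, 0], "rotation": [0, 0, 0], "hand": -1}, {"xyz": [0.0354, 0.0036, 0], "rotation": [0, 0, 0], "hand": -1}, {"xyz": [0, 0, 0], "rotation": [0, 0, 0], "hand": -1}, {"xyz": [0, 0, 0], "rotation": [0, 0, 0], "hand": -1}, {"xyz": [0, 0, 0], "rotation": [0, 0, 0], "hand": -1}, {"xyz": [0, 0, 0], "rotation": [0, 0, 0], "hand": -1}]'

```text
time: 18.0
tcp_pos: [0.5915, 0.1468, 0.1751]
eef_rot: [-2.375, -2.056, -0.002]
contact_force: [-0.0, -0.2, -0.6]
gripper_width: 0.482
gripper_force: 60.7
```

```bash
python3 - <<'E'
from h import *
plan([slot(.04,-.082)])
look()
E
```

```text
z 0.1751 phi 81.8 tilt x,y 0.001 0.001
turn -0.002 shift 0.0011 0.0012
wrist on bed (0.0414, 0.0835) (59, 39, 81.6)
top (0.4269, -0.2425, 60, 38, 12.2)
top (0.4438, -0.3547, 58, 38, 10.3)
top (0.5356, -0.2355, 59, 39, 172.4)
top (0.5485, -0.33, 57, 36, 179.2)
```

```bash
python3 - <<'E'
from h import *
P=dict(E=(.535,-.2363,172),F=(.548,-.3316,178.5),B=(.4265,-.2431,11.9),C_=(.4438,-.3555,10.4))
prev=slot(.04,-.082)
for n,s in (("E",(.04,0)),("F",(-.04,-.082)),("B",(-.04,0)),("C_",(-.04,.082))):
    print(n); plan([P[n],slot(*s)],start=prev); prev=slot(*s)
E
```

```text
E
z 0.1749 phi 81.7 tilt x,y 0.002 0.0
turn 1.569 shift -0.0038 0.3883
turn -1.569 shift 0.3883 -0.0789
F
z 0.1749 phi 81.7 tilt x,y 0.002 0.0
turn 1.456 shift 0.0492 0.4897
turn -1.456 shift 0.4008 -0.0232
B
z 0.1749 phi 81.7 tilt x,y 0.002 0.0
turn 1.222 shift -0.2160 0.2729
turn -1.222 shift 0.3303 0.0276
C_
z 0.1749 phi 81.7 tilt x,y 0.002 0.0
turn 1.248 shift -0.1343 0.4181
turn -1.248 shift 0.4391 -0.0874
```

Emit:
arm_command --motion '[{"xyz": [0.001, 0.001, 0.04], "rotation": [0, 0, 0], "hand": -1}, {"xyz": [0, 0, 0.02], "rotation": [0, 0, 0], "hand": -1}, {"xyz": [0, 0, 0.011], "rotation": [0, 0, 0], "hand": -1}, {"xyz": [0, 0, 0.0035], "rotation": [0, 0, 0], "hand": -1}, {"xyz": [0, 0, 0], "rotation": [0, 0, 0], "hand": -1}, {"xyz": [0, 0, 0], "rotation": [0, 0, 0], "hand": -1}, {"xyz": [0, 0, 0], "rotation": [0, 0, 0], "hand": -1}]'

```text
time: 18.68
tcp_pos: [0.5932, 0.1481, 0.1009]
eef_rot: [-2.375, -2.057, -0.004]
contact_force: [0.2, 0.7, 0.1]
gripper_width: 0.484
gripper_force: 69.5
```

Emit:
arm_command --motion '[{"xyz": [0, 0, 0], "rotation": [0, 0, 0], "hand": 0.25}, {"xyz": [0, 0, 0], "rotation": [0, 0, 0], "hand": 0.25}, {"xyz": [0, 0, 0], "rotation": [0, 0, 0], "hand": 0.25}, {"xyz": [0, 0, -0.02], "rotation": [0, 0, 0], "hand": 0.25}, {"xyz": [0, 0, -0.04], "rotation": [0, 0, 0], "hand": 0.25}, {"xyz": [0, 0, -0.04], "rotation": [0, 0, 0], "hand": 0.25}, {"xyz": [0, 0, 0], "rotation": [0, 0, 0], "hand": 0.6}, {"xyz": [0, 0, 0], "rotation": [0, 0, 0], "hand": 0.6}, {"xyz": [0, 0, 0], "rotation": [0, 0, 0], "hand": 0.6}]'

```text
time: 19.43
tcp_pos: [0.5926, 0.1485, 0.2003]
eef_rot: [-2.373, -2.057, -0.003]
contact_force: [-0.3, 0.4, -0.6]
gripper_width: 0.801
gripper_force: 0.0
```

Emit:
arm_command --motion '[{"xyz": [0, 0, 0], "rotation": [0, 0, 0.1207], "hand": 0.6}, {"xyz": [0, 0, 0], "rotation": [0, 0, 0.1207], "hand": 0.6}, {"xyz": [0, 0, 0], "rotation": [0, 0, 0.1207], "hand": 0.6}, {"xyz": [0, 0, 0], "rotation": [0, 0, 0.1207], "hand": 0.6}, {"xyz": [0, 0, 0], "rotation": [0, 0, 0.1207], "hand": 0.6}, {"xyz": [0, 0, 0], "rotation": [0, 0, 0.1207], "hand": 0.6}, {"xyz": [0, 0, 0], "rotation": [0, 0, 0.1207], "hand": 0.6}, {"xyz": [0, 0, 0], "rotation": [0, 0, 0.1207], "hand": 0.6}, {"xyz": [0, 0, 0], "rotation": [0, 0, 0.1207], "hand": 0.6}, {"xyz": [0, 0, 0], "rotation": [0, 0, 0.1207], "hand": 0.6}]'

```text
time: 20.27
tcp_pos: [0.5913, 0.1483, 0.1973]
eef_rot: [-3.122, -0.337, 0.006]
contact_force: [-0.1, 0.1, 0.4]
gripper_width: 0.8
gripper_force: 0.0
```

Emit:
arm_command --motion '[{"xyz": [0, 0, 0], "rotation": [0, 0, 0.1207], "hand": 0.6}, {"xyz": [0, 0, 0], "rotation": [0, 0, 0.1207], "hand": 0.6}, {"xyz": [0, 0, 0], "rotation": [0, 0, 0.1207], "hand": 0.6}, {"xyz": [0, 0.039, 0], "rotation": [0, 0, 0], "hand": 0.6}, {"xyz": [0, 0.039, 0], "rotation": [0, 0, 0], "hand": 0.6}, {"xyz": [0, 0.039, 0], "rotation": [0, 0, 0], "hand": 0.6}, {"xyz": [-0.004, 0.039, 0], "rotation": [0, 0, 0], "hand": 0.6}, {"xyz": [0, 0.039, 0], "rotation": [0, 0, 0], "hand": 0.6}, {"xyz": [0, 0.039, 0], "rotation": [0, 0, 0], "hand": 0.6}, {"xyz": [0, 0.039, 0], "rotation": [0, 0, 0], "hand": 0.6}]'

```text
time: 21.1
tcp_pos: [0.5485, -0.1226, 0.1972]
eef_rot: [-3.131, 0.221, 0.006]
contact_force: [0.9, 0.4, 0.1]
gripper_width: 0.801
gripper_force: 0.0
```

Emit:
arm_command --motion '[{"xyz": [0, 0.039, 0], "rotation": [0, 0, 0], "hand": 0.6}, {"xyz": [0, 0.039, 0], "rotation": [0, 0, 0], "hand": 0.6}, {"xyz": [0, 0.038, 0], "rotation": [0, 0, 0], "hand": 0.6}, {"xyz": [0, 0, 0.03], "rotation": [0, 0, 0], "hand": 0.6}, {"xyz": [0, 0, 0.02], "rotation": [0, 0, 0], "hand": 0.6}, {"xyz": [0, 0, 0], "rotation": [0, 0, 0], "hand": 0.6}, {"xyz": [0, 0, 0], "rotation": [0, 0, 0], "hand": 0.6}, {"xyz": [0, 0, 0], "rotation": [0, 0, 0], "hand": 0.6}, {"xyz": [0, 0, 0], "rotation": [0, 0, 0], "hand": 0.6}]'

```text
time: 21.85
tcp_pos: [0.5349, -0.2359, 0.1509]
eef_rot: [-3.133, 0.22, -0.003]
contact_force: [-0.8, -0.8, -0.1]
gripper_width: 0.799
gripper_force: 0.0
```

```bash
python3 - <<'E'
from h import *
plan([(.535,-.2363,172)])
img,K,T=shot("wrist")
print(rects(img,K,T,.009,LO,HI,300))
E
```

```text
z 0.1509 phi -8.0 tilt x,y 0.002 -0.001
turn -0.000 shift 0.0002 0.0003
[(0.4332, -0.2413, 42, 39, 11.4), (0.4554, -0.3533, 39, 34, 100.4), (0.5341, -0.2364, 58, 39, 171.9), (0.5473, -0.3324, 59, 39, 178.3)]
```

Emit:
arm_command --motion '[{"xyz": [0, 0, 0.03], "rotation": [0, 0, 0], "hand": 0.6}, {"xyz": [0, 0, 0.03], "rotation": [0, 0, 0], "hand": 0.6}, {"xyz": [0, 0, 0.012], "rotation": [0, 0, 0], "hand": 0.6}, {"xyz": [0, 0, 0.0025], "rotation": [0, 0, 0], "hand": 0.6}, {"xyz": [0, 0, 0], "rotation": [0, 0, 0], "hand": 0.6}, {"xyz": [0, 0, 0], "rotation": [0, 0, 0], "hand": 0.6}, {"xyz": [0, 0, 0], "rotation": [0, 0, 0], "hand": -1}, {"xyz": [0, 0, 0], "rotation": [0, 0, 0], "hand": -1}, {"xyz": [0, 0, 0], "rotation": [0, 0, 0], "hand": -1}, {"xyz": [0, 0, 0], "rotation": [0, 0, 0], "hand": -1}]'

```text
time: 22.73
tcp_pos: [0.5355, -0.2367, 0.0777]
eef_rot: [-3.134, 0.221, -0.006]
contact_force: [-0.5, 1.2, 6.5]
gripper_width: 0.474
gripper_force: 59.7
```

Emit:
arm_command --motion '[{"xyz": [0, 0, 0], "rotation": [0, 0, 0], "hand": -1}, {"xyz": [0, 0, -0.02], "rotation": [0, 0, 0], "hand": -1}, {"xyz": [0, 0, -0.04], "rotation": [0, 0, 0], "hand": -1}, {"xyz": [0, 0, -0.04], "rotation": [0, 0, 0], "hand": -1}, {"xyz": [0, 0, 0], "rotation": [0, 0, -0.1207], "hand": -1}, {"xyz": [0, 0, 0], "rotation": [0, 0, -0.1207], "hand": -1}, {"xyz": [0, 0, 0], "rotation": [0, 0, -0.1207], "hand": -1}, {"xyz": [0, 0, 0], "rotation": [0, 0, -0.1207], "hand": -1}, {"xyz": [0, 0, 0], "rotation": [0, 0, -0.1207], "hand": -1}, {"xyz": [0, 0, 0], "rotation": [0, 0, -0.1207], "hand": -1}]'

```text
time: 23.57
tcp_pos: [0.5343, -0.2363, 0.1762]
eef_rot: [-3.006, -0.912, -0.003]
contact_force: [0.4, 0.4, 0.6]
gripper_width: 0.472
gripper_force: 60.6
```

Emit:
arm_command --motion '[{"xyz": [0, 0, 0], "rotation": [0, 0, -0.1207], "hand": -1}, {"xyz": [0, 0, 0], "rotation": [0, 0, -0.1207], "hand": -1}, {"xyz": [0, 0, 0], "rotation": [0, 0, -0.1207], "hand": -1}, {"xyz": [0, 0, 0], "rotation": [0, 0, -0.1207], "hand": -1}, {"xyz": [0, 0, 0], "rotation": [0, 0, -0.1207], "hand": -1}, {"xyz": [0, 0, 0], "rotation": [0, 0, -0.1207], "hand": -1}, {"xyz": [0, 0, 0], "rotation": [0, 0, -0.1207], "hand": -1}, {"xyz": [0.0388, -0.0079, 0], "rotation": [0, 0, 0], "hand": -1}, {"xyz": [0.0388, -0.0079, 0], "rotation": [0, 0, 0], "hand": -1}, {"xyz": [0.0388, -0.0079, 0], "rotation": [0, 0, 0], "hand": -1}]'

```text
time: 24.4
tcp_pos: [0.5272, -0.1169, 0.1763]
eef_rot: [2.376, 2.055, 0.004]
contact_force: [0.7, 0.5, 0.3]
gripper_width: 0.474
gripper_force: 60.6
```

Emit:
arm_command --motion '[{"xyz": [0.0388, -0.0079, 0], "rotation": [0, 0, 0], "hand": -1}, {"xyz": [0.0388, -0.0079, 0], "rotation": [0, 0, 0], "hand": -1}, {"xyz": [0.0388, -0.0079, 0], "rotation": [0, 0, 0], "hand": -1}, {"xyz": [0.0388, -0.0079, 0], "rotation": [0, 0, 0], "hand": -1}, {"xyz": [0.0388, -0.0079, 0], "rotation": [0, 0, 0], "hand": -1}, {"xyz": [0.0388, -0.0079, 0], "rotation": [0, 0, 0], "hand": -1}, {"xyz": [0.0388, -0.0079, 0], "rotation": [0, 0, 0], "hand": -1}, {"xyz": [0, 0, 0], "rotation": [0, 0, 0], "hand": -1}, {"xyz": [0, 0, 0], "rotation": [0, 0, 0], "hand": -1}, {"xyz": [0, 0, 0], "rotation": [0, 0, 0], "hand": -1}]'

```text
time: 25.23
tcp_pos: [0.5112, 0.1592, 0.1764]
eef_rot: [2.373, 2.058, 0.003]
contact_force: [0.1, -0.1, -0.2]
gripper_width: 0.473
gripper_force: 60.6
```

```bash
python3 - <<'E'
from h import *
plan([slot(.04,0)])
look()
E
```

```text
z 0.1764 phi 81.9 tilt x,y 0.001 0.001
turn -0.000 shift 0.0001 0.0005
wrist on bed (0.0404, -0.082) (58, 39, 81.8)
wrist on bed (0.0417, 0.083) (59, 39, 81.7)
top (0.4269, -0.2425, 60, 38, 12.2)
top (0.4438, -0.3547, 58, 38, 10.3)
top (0.5485, -0.33, 57, 36, 179.2)
```

View pics/last.png

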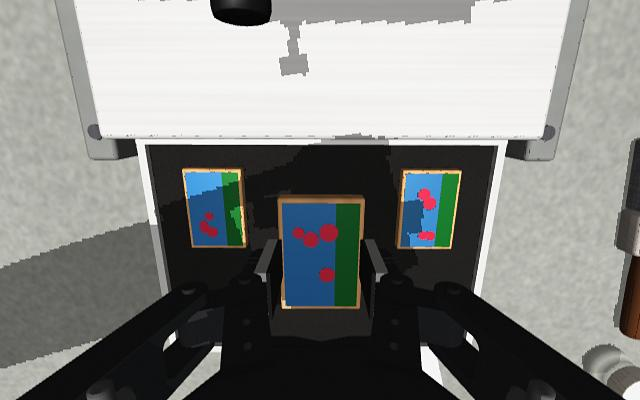

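Two panels lie flat at (213,208) and (430,208). The third is held over the middle rear slot. I'll place it and go to the next one.

Emit:
arm_command --motion '[{"xyz": [0, 0, 0.04], "rotation": [0, 0, 0], "hand": -1}, {"xyz": [0, 0, 0.02], "rotation": [0, 0, 0], "hand": -1}, {"xyz": [0, 0, 0.011], "rotation": [0, 0, 0], "hand": -1}, {"xyz": [0, 0, 0.004], "rotation": [0, 0, 0], "hand": -1}, {"xyz": [0, 0, 0], "rotation": [0, 0, 0], "hand": -1}, {"xyz": [0, 0, 0], "rotation": [0, 0, 0], "hand": -1}, {"xyz": [0, 0, 0], "rotation": [0, 0, 0], "hand": -1}]'

```text
time: 25.92
tcp_pos: [0.5119, 0.1585, 0.1018]
eef_rot: [2.375, 2.056, 0.004]
contact_force: [-1.5, -1.6, 3.1]
gripper_width: 0.476
gripper_force: 75.9
```

Emit:
arm_command --motion '[{"xyz": [0, 0, 0], "rotation": [0, 0, 0], "hand": 0.25}, {"xyz": [0, 0, 0], "rotation": [0, 0, 0], "hand": 0.25}, {"xyz": [0, 0, 0], "rotation": [0, 0, 0], "hand": 0.25}, {"xyz": [0, 0, -0.02], "rotation": [0, 0, 0], "hand": 0.25}, {"xyz": [0, 0, -0.04], "rotation": [0, 0, 0], "hand": 0.25}, {"xyz": [0, 0, -0.04], "rotation": [0, 0, 0], "hand": 0.25}, {"xyz": [0, 0, 0], "rotation": [0, 0, 0.1213], "hand": 0.6}, {"xyz": [0, 0, 0], "rotation": [0, 0, 0.1213], "hand": 0.6}, {"xyz": [0, 0, 0], "rotation": [0, 0, 0.1213], "hand": 0.6}, {"xyz": [0, 0, 0], "rotation": [0, 0, 0.1213], "hand": 0.6}]'

```text
time: 26.75
tcp_pos: [0.5111, 0.1591, 0.2011]
eef_rot: [-2.802, -1.418, -0.003]
contact_force: [0.8, 0.5, -0.6]
gripper_width: 0.799
gripper_force: 0.0
```

Emit:
arm_command --motion '[{"xyz": [0, 0, 0], "rotation": [0, 0, 0.1213], "hand": 0.6}, {"xyz": [0, 0, 0], "rotation": [0, 0, 0.1213], "hand": 0.6}, {"xyz": [0, 0, 0], "rotation": [0, 0, 0.1213], "hand": 0.6}, {"xyz": [0, 0, 0], "rotation": [0, 0, 0.1213], "hand": 0.6}, {"xyz": [0, 0, 0], "rotation": [0, 0, 0.1213], "hand": 0.6}, {"xyz": [0, 0, 0], "rotation": [0, 0, 0.1213], "hand": 0.6}, {"xyz": [0, 0, 0], "rotation": [0, 0, 0.1213], "hand": 0.6}, {"xyz": [0, 0, 0], "rotation": [0, 0, 0.1213], "hand": 0.6}, {"xyz": [0.0041, 0.0408, 0], "rotation": [0, 0, 0], "hand": 0.6}, {"xyz": [0.0041, 0.0408, 0], "rotation": [0, 0, 0], "hand": 0.6}]'

```text
time: 27.58
tcp_pos: [0.5168, 0.0779, 0.2006]
eef_rot: [-3.14, 0.036, -0.002]
contact_force: [1.6, -0.1, -0.7]
gripper_width: 0.799
gripper_force: 0.0
```

Emit:
arm_command --motion '[{"xyz": [0.0041, 0.0408, 0], "rotation": [0, 0, 0], "hand": 0.6}, {"xyz": [0.0041, 0.0408, 0], "rotation": [0, 0, 0], "hand": 0.6}, {"xyz": [0.0041, 0.0408, 0], "rotation": [0, 0, 0], "hand": 0.6}, {"xyz": [0.0041, 0.0408, 0], "rotation": [0, 0, 0], "hand": 0.6}, {"xyz": [0.0041, 0.0408, 0], "rotation": [0, 0, 0], "hand": 0.6}, {"xyz": [0.0041, 0.0408, 0], "rotation": [0, 0, 0], "hand": 0.6}, {"xyz": [0.0041, 0.0408, 0], "rotation": [0, 0, 0], "hand": 0.6}, {"xyz": [0.0041, 0.0408, 0], "rotation": [0, 0, 0], "hand": 0.6}, {"xyz": [0.0041, 0.0408, 0], "rotation": [0, 0, 0], "hand": 0.6}, {"xyz": [0.0041, 0.0408, 0], "rotation": [0, 0, 0], "hand": 0.6}]'

```text
time: 28.42
tcp_pos: [0.5465, -0.3337, 0.1997]
eef_rot: [-3.14, 0.043, -0.001]
contact_force: [0.7, -0.3, 0.5]
gripper_width: 0.793
gripper_force: 0.0
```

Emit:
arm_command --motion '[{"xyz": [0, 0, 0.03], "rotation": [0, 0, 0], "hand": 0.6}, {"xyz": [0, 0, 0.02], "rotation": [0, 0, 0], "hand": 0.6}, {"xyz": [0, 0, 0], "rotation": [0, 0, 0], "hand": 0.6}, {"xyz": [0, 0, 0], "rotation": [0, 0, 0], "hand": 0.6}, {"xyz": [0, 0, 0], "rotation": [0, 0, 0], "hand": 0.6}, {"xyz": [0, 0, 0], "rotation": [0, 0, 0], "hand": 0.6}]'

```text
time: 28.92
tcp_pos: [0.5478, -0.3317, 0.1521]
eef_rot: [3.141, -0.042, 0.005]
contact_force: [-0.0, 0.8, -0.6]
gripper_width: 0.801
gripper_force: 0.0
```

```bash
python3 - <<'E'
from h import *
img,K,T=shot("wrist")
print(rects(img,K,T,.009,LO,HI,300))
plan([(.548,-.3318,178.5),slot(-.04,-.082)])
img,K,T=shot("top")
for r in rects(img,K,T,.033,LO,HI,30):
    if abs(padxy(r)[0])<.09: print(padxy(r),r[2:])
E
```

```text
[(0.4455, -0.3547, 54, 39, 10.4), (0.547, -0.3318, 58, 39, 178.2), (0.4776, -0.5716, 270, 44, 15.2)]
z 0.1522 phi -1.5 tilt x,y 0.003 0.0
turn -0.000 shift 0.0001 0.0001
turn -1.456 shift 0.4010 -0.0232
(0.0443, 0.0814) (59, 38, 81.3)
(0.0409, -0.0012) (58, 38, 81.2)
(0.0412, -0.0831) (63, 39, 81.2)
```

Emit:
arm_command --motion '[{"xyz": [0, 0, 0.03], "rotation": [0, 0, 0], "hand": 0.6}, {"xyz": [0, 0, 0.03], "rotation": [0, 0, 0], "hand": 0.6}, {"xyz": [0, 0, 0.013], "rotation": [0, 0, 0], "hand": 0.6}, {"xyz": [0, 0, 0.003], "rotation": [0, 0, 0], "hand": 0.6}, {"xyz": [0, 0, 0], "rotation": [0, 0, 0], "hand": 0.6}, {"xyz": [0, 0, 0], "rotation": [0, 0, 0], "hand": 0.6}, {"xyz": [0, 0, 0], "rotation": [0, 0, 0], "hand": -1}, {"xyz": [0, 0, 0], "rotation": [0, 0, 0], "hand": -1}, {"xyz": [0, 0, 0], "rotation": [0, 0, 0], "hand": -1}, {"xyz": [0, 0, 0], "rotation": [0, 0, 0], "hand": -1}]'

```text
time: 29.85
tcp_pos: [0.5482, -0.3324, 0.0767]
eef_rot: [3.14, -0.043, 0.006]
contact_force: [-0.3, 0.2, 5.9]
gripper_width: 0.488
gripper_force: 60.5
```

Emit:
arm_command --motion '[{"xyz": [0, 0, 0], "rotation": [0, 0, 0], "hand": -1}, {"xyz": [0, 0, -0.02], "rotation": [0, 0, 0], "hand": -1}, {"xyz": [0, 0, -0.04], "rotation": [0, 0, 0], "hand": -1}, {"xyz": [0, 0, -0.04], "rotation": [0, 0, 0], "hand": -1}, {"xyz": [0, 0, 0], "rotation": [0, 0, -0.1213], "hand": -1}, {"xyz": [0, 0, 0], "rotation": [0, 0, -0.1213], "hand": -1}, {"xyz": [0, 0, 0], "rotation": [0, 0, -0.1213], "hand": -1}, {"xyz": [0, 0, 0], "rotation": [0, 0, -0.1213], "hand": -1}, {"xyz": [0, 0, 0], "rotation": [0, 0, -0.1213], "hand": -1}, {"xyz": [0, 0, 0], "rotation": [0, 0, -0.1213], "hand": -1}]'

```text
time: 30.68
tcp_pos: [0.5469, -0.3316, 0.1745]
eef_rot: [-2.947, -1.087, -0.002]
contact_force: [-0.4, 0.4, -0.0]
gripper_width: 0.479
gripper_force: 60.7
```

Emit:
arm_command --motion '[{"xyz": [0, 0, 0], "rotation": [0, 0, -0.1213], "hand": -1}, {"xyz": [0, 0, 0], "rotation": [0, 0, -0.1213], "hand": -1}, {"xyz": [0, 0, 0], "rotation": [0, 0, -0.1213], "hand": -1}, {"xyz": [0, 0, 0], "rotation": [0, 0, -0.1213], "hand": -1}, {"xyz": [0, 0, 0], "rotation": [0, 0, -0.1213], "hand": -1}, {"xyz": [0, 0, 0], "rotation": [0, 0, -0.1213], "hand": -1}, {"xyz": [0.0401, -0.0023, 0], "rotation": [0, 0, 0], "hand": -1}, {"xyz": [0.0401, -0.0023, 0], "rotation": [0, 0, 0], "hand": -1}, {"xyz": [0.0401, -0.0023, 0], "rotation": [0, 0, 0], "hand": -1}, {"xyz": [0.0401, -0.0023, 0], "rotation": [0, 0, 0], "hand": -1}]'

```text
time: 31.52
tcp_pos: [0.5604, -0.1702, 0.1748]
eef_rot: [-2.375, -2.056, -0.003]
contact_force: [-0.3, -0.4, -1.9]
gripper_width: 0.48
gripper_force: 60.7
```

Emit:
arm_command --motion '[{"xyz": [0.0401, -0.0023, 0], "rotation": [0, 0, 0], "hand": -1}, {"xyz": [0.0401, -0.0023, 0], "rotation": [0, 0, 0], "hand": -1}, {"xyz": [0.0401, -0.0023, 0], "rotation": [0, 0, 0], "hand": -1}, {"xyz": [0.0401, -0.0023, 0], "rotation": [0, 0, 0], "hand": -1}, {"xyz": [0.0401, -0.0023, 0], "rotation": [0, 0, 0], "hand": -1}, {"xyz": [0.0401, -0.0023, 0], "rotation": [0, 0, 0], "hand": -1}, {"xyz": [0, 0, 0], "rotation": [0, 0, 0], "hand": -1}, {"xyz": [0, 0, 0], "rotation": [0, 0, 0], "hand": -1}, {"xyz": [0, 0, 0], "rotation": [0, 0, 0], "hand": -1}]'

```text
time: 32.27
tcp_pos: [0.581, 0.0685, 0.1749]
eef_rot: [-2.373, -2.058, -0.002]
contact_force: [-0.3, 0.5, 0.1]
gripper_width: 0.486
gripper_force: 60.7
```

```bash
python3 - <<'E'
from h import *
plan([slot(-.04,-.082)])
look()
E
```

```text
z 0.1749 phi 81.9 tilt x,y 0.001 0.001
turn -0.000 shift 0.0000 0.0005
wrist on bed (0.0418, -0.0815) (59, 39, 81.9)
wrist on bed (0.0427, 0.0845) (59, 41, 81.5)
wrist on bed (0.0597, 0.0176) (59, 41, 80.8)
top (0.4269, -0.2425, 60, 38, 12.2)
top (0.4438, -0.3547, 58, 38, 10.3)
```

Panel E has been knocked to about (0.060, 0.018) on the bed. I'll place F, then look at it.

Emit:
arm_command --motion '[{"xyz": [0, 0, 0.04], "rotation": [0, 0, 0], "hand": -1}, {"xyz": [0, 0, 0.02], "rotation": [0, 0, 0], "hand": -1}, {"xyz": [0, 0, 0.011], "rotation": [0, 0, 0], "hand": -1}, {"xyz": [0, 0, 0.0035], "rotation": [0, 0, 0], "hand": -1}, {"xyz": [0, 0, 0], "rotation": [0, 0, 0], "hand": -1}, {"xyz": [0, 0, 0], "rotation": [0, 0, 0], "hand": -1}, {"xyz": [0, 0, 0], "rotation": [0, 0, 0], "hand": -1}]'

```text
time: 32.95
tcp_pos: [0.582, 0.0684, 0.1016]
eef_rot: [2.374, 2.056, 0.005]
contact_force: [-0.2, -0.6, 0.1]
gripper_width: 0.482
gripper_force: 80.7
```

Emit:
arm_command --motion '[{"xyz": [0, 0, 0], "rotation": [0, 0, 0], "hand": 0.25}, {"xyz": [0, 0, 0], "rotation": [0, 0, 0], "hand": 0.25}, {"xyz": [0, 0, 0], "rotation": [0, 0, 0], "hand": 0.25}, {"xyz": [0, 0, -0.02], "rotation": [0, 0, 0], "hand": 0.25}, {"xyz": [0, 0, -0.04], "rotation": [0, 0, 0], "hand": 0.25}, {"xyz": [0, 0, -0.04], "rotation": [0, 0, 0], "hand": 0.25}, {"xyz": [0, 0, 0], "rotation": [0, 0, 0], "hand": 0.25}, {"xyz": [0, 0, 0], "rotation": [0, 0, 0], "hand": 0.25}, {"xyz": [0, 0, 0], "rotation": [0, 0, 0], "hand": 0.25}]'

```text
time: 33.7
tcp_pos: [0.5809, 0.0686, 0.2004]
eef_rot: [-2.374, -2.057, -0.003]
contact_force: [-1.3, -0.3, -0.6]
gripper_width: 0.623
gripper_force: 0.0
```

```bash
python3 - <<'E'
from h import *
look(); plan([slot(.04,0)])
E
```

```text
wrist on bed (-0.0399, -0.0816) (59, 39, 82.0)
wrist on bed (0.0414, -0.0815) (59, 39, 81.9)
wrist on bed (0.0427, 0.0833) (59, 39, 81.6)
wrist on bed (0.0597, 0.0165) (59, 39, 80.8)
top (0.4269, -0.2425, 60, 38, 12.2)
top (0.4438, -0.3547, 58, 38, 10.3)
z 0.1983 phi 81.8 tilt x,y 0.001 -0.003
turn -0.001 shift 0.0800 -0.0804
```

View pics/last.png

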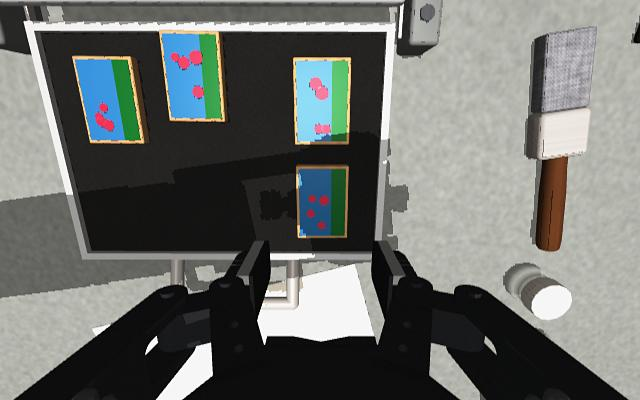

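E is flat but lies against the rear rim, at about (192,77). I'll take it and bring it back to the middle slot, with a narrow opening because panel A is close.

Emit:
arm_command --motion '[{"xyz": [0.023, -0.0238, 0], "rotation": [0, 0, 0], "hand": 0.18}, {"xyz": [0.023, -0.0238, 0], "rotation": [0, 0, 0], "hand": 0.18}, {"xyz": [0.023, -0.0238, 0], "rotation": [0, 0, 0], "hand": 0.18}, {"xyz": [0.023, -0.0238, 0], "rotation": [0, 0, 0], "hand": 0.18}, {"xyz": [0, 0, 0.03], "rotation": [0, 0, 0], "hand": 0.18}, {"xyz": [0, 0, 0], "rotation": [0, 0, 0], "hand": 0.18}, {"xyz": [0, 0, 0], "rotation": [0, 0, 0], "hand": 0.18}, {"xyz": [0, 0, 0], "rotation": [0, 0, 0], "hand": 0.18}, {"xyz": [0, 0, 0], "rotation": [0, 0, 0], "hand": 0.18}]'

```text
time: 34.55
tcp_pos: [0.5007, 0.1727, 0.171]
eef_rot: [-2.375, -2.056, -0.003]
contact_force: [-0.5, 0.4, 0.6]
gripper_width: 0.587
gripper_force: 0.0
```

```bash
python3 - <<'E'
from h import *
look(); plan([slot(.052,.0148)])
E
```

```text
wrist on bed (0.0396, -0.082) (61, 39, 81.8)
wrist on bed (0.0422, 0.083) (59, 39, 81.6)
wrist on bed (0.0593, 0.016) (59, 39, 80.9)
top (0.4269, -0.2425, 60, 38, 12.2)
top (0.4438, -0.3547, 58, 38, 10.3)
z 0.1714 phi 81.8 tilt x,y 0.002 0.002
turn -0.002 shift 0.0002 -0.0023
```

Emit:
arm_command --motion '[{"xyz": [0, -0.0023, 0.03], "rotation": [0, 0, 0], "hand": 0.18}, {"xyz": [0, 0, 0.02], "rotation": [0, 0, 0], "hand": 0.18}, {"xyz": [0, 0, 0.01], "rotation": [0, 0, 0], "hand": 0.18}, {"xyz": [0, 0, 0.007], "rotation": [0, 0, 0], "hand": 0.18}, {"xyz": [0, 0, 0.0035], "rotation": [0, 0, 0], "hand": 0.18}, {"xyz": [0, 0, 0], "rotation": [0, 0, 0], "hand": 0.18}, {"xyz": [0, 0, 0], "rotation": [0, 0, 0], "hand": 0.18}]'

```text
time: 35.23
tcp_pos: [0.4985, 0.1737, 0.1008]
eef_rot: [2.374, 2.057, 0.005]
contact_force: [0.1, 0.3, 0.3]
gripper_width: 0.588
gripper_force: 0.0
```

Emit:
arm_command --motion '[{"xyz": [0, 0, 0], "rotation": [0, 0, 0], "hand": -1}, {"xyz": [0, 0, 0], "rotation": [0, 0, 0], "hand": -1}, {"xyz": [0, 0, 0], "rotation": [0, 0, 0], "hand": -1}, {"xyz": [0, 0, 0], "rotation": [0, 0, 0], "hand": -1}, {"xyz": [0, 0, -0.012], "rotation": [0, 0, 0], "hand": -1}, {"xyz": [-0.009, 0.007, 0], "rotation": [0, 0, 0], "hand": -1}, {"xyz": [-0.009, 0.007, 0], "rotation": [0, 0, 0], "hand": -1}, {"xyz": [0, 0, 0], "rotation": [0, 0, 0], "hand": -1}, {"xyz": [0, 0, 0], "rotation": [0, 0, 0], "hand": -1}]'

```text
time: 35.98
tcp_pos: [0.5092, 0.1529, 0.1116]
eef_rot: [-2.375, -2.055, -0.002]
contact_force: [-0.8, -0.1, -0.4]
gripper_width: 0.477
gripper_force: 60.5
```

Emit:
arm_command --motion '[{"xyz": [0, 0, 0.008], "rotation": [0, 0, 0], "hand": -1}, {"xyz": [0, 0, 0.003], "rotation": [0, 0, 0], "hand": -1}, {"xyz": [0, 0, 0], "rotation": [0, 0, 0], "hand": -1}, {"xyz": [0, 0, 0], "rotation": [0, 0, 0], "hand": -1}, {"xyz": [0, 0, 0], "rotation": [0, 0, 0], "hand": 0.25}, {"xyz": [0, 0, 0], "rotation": [0, 0, 0], "hand": 0.25}, {"xyz": [0, 0, 0], "rotation": [0, 0, 0], "hand": 0.25}, {"xyz": [0, 0, -0.02], "rotation": [0, 0, 0], "hand": 0.25}, {"xyz": [0, 0, -0.04], "rotation": [0, 0, 0], "hand": 0.25}, {"xyz": [0, 0, -0.04], "rotation": [0, 0, 0], "hand": 0.25}]'

```text
time: 36.82
tcp_pos: [0.507, 0.1535, 0.1989]
eef_rot: [-2.371, -2.055, 0.006]
contact_force: [1.0, -0.7, 0.7]
gripper_width: 0.625
gripper_force: 0.0
```

Emit:
arm_command --motion '[{"xyz": [0, 0, 0], "rotation": [0, 0, 0], "hand": 0.6}, {"xyz": [0, 0, 0], "rotation": [0, 0, 0], "hand": 0.6}, {"xyz": [0, 0, 0], "rotation": [0, 0, 0], "hand": 0.6}]'

```text
time: 37.07
tcp_pos: [0.5085, 0.1537, 0.2001]
eef_rot: [-2.373, -2.057, -0.001]
contact_force: [0.1, 1.1, -0.4]
gripper_width: 0.799
gripper_force: 0.0
```

```bash
python3 - <<'E'
from h import *
look(); plan([(.4263,-.2431,11.9),slot(-.04,0)])
E
```

```text
wrist on bed (0.0416, -0.0821) (58, 39, 81.8)
wrist on bed (0.0413, 0.0021) (59, 39, 80.7)
wrist on bed (0.0429, 0.0831) (59, 39, 81.5)
top (0.4269, -0.2425, 60, 38, 12.2)
top (0.4438, -0.3547, 58, 38, 10.3)
z 0.1985 phi 81.8 tilt x,y 0.001 -0.003
turn 1.221 shift -0.1614 0.3713
turn -1.222 shift 0.3303 0.0278
```

Emit:
arm_command --motion '[{"xyz": [0, 0, 0], "rotation": [0, 0, 0.1221], "hand": 0.6}, {"xyz": [0, 0, 0], "rotation": [0, 0, 0.1221], "hand": 0.6}, {"xyz": [0, 0, 0], "rotation": [0, 0, 0.1221], "hand": 0.6}, {"xyz": [0, 0, 0], "rotation": [0, 0, 0.1221], "hand": 0.6}, {"xyz": [0, 0, 0], "rotation": [0, 0, 0.1221], "hand": 0.6}, {"xyz": [0, 0, 0], "rotation": [0, 0, 0.1221], "hand": 0.6}, {"xyz": [0, 0, 0], "rotation": [0, 0, 0.1221], "hand": 0.6}, {"xyz": [0, 0, 0], "rotation": [0, 0, 0.1221], "hand": 0.6}, {"xyz": [0, 0, 0], "rotation": [0, 0, 0.1221], "hand": 0.6}, {"xyz": [0, 0, 0], "rotation": [0, 0, 0.1221], "hand": 0.6}]'

```text
time: 38.0
tcp_pos: [0.5078, 0.1535, 0.1984]
eef_rot: [-3.124, -0.315, 0.005]
contact_force: [-0.2, 0.1, 0.7]
gripper_width: 0.804
gripper_force: 0.0
```

Emit:
arm_command --motion '[{"xyz": [-0.0161, 0.0371, 0], "rotation": [0, 0, 0], "hand": 0.6}, {"xyz": [-0.0161, 0.0371, 0], "rotation": [0, 0, 0], "hand": 0.6}, {"xyz": [-0.0161, 0.0371, 0], "rotation": [0, 0, 0], "hand": 0.6}, {"xyz": [-0.0161, 0.0371, 0], "rotation": [0, 0, 0], "hand": 0.6}, {"xyz": [-0.0161, 0.0371, 0], "rotation": [0, 0, 0], "hand": 0.6}, {"xyz": [-0.0161, 0.0371, 0], "rotation": [0, 0, 0], "hand": 0.6}, {"xyz": [-0.0161, 0.0371, 0], "rotation": [0, 0, 0], "hand": 0.6}, {"xyz": [-0.0161, 0.0371, 0], "rotation": [0, 0, 0], "hand": 0.6}, {"xyz": [-0.0161, 0.0371, 0], "rotation": [0, 0, 0], "hand": 0.6}, {"xyz": [-0.0161, 0.0371, 0], "rotation": [0, 0, 0], "hand": 0.6}]'

```text
time: 38.83
tcp_pos: [0.426, -0.2438, 0.1981]
eef_rot: [-3.121, -0.324, 0.002]
contact_force: [2.0, 0.2, -0.7]
gripper_width: 0.798
gripper_force: 0.0
```

Emit:
arm_command --motion '[{"xyz": [0, 0, 0.03], "rotation": [0, 0, 0], "hand": 0.6}, {"xyz": [0, 0, 0.02], "rotation": [0, 0, 0], "hand": 0.6}, {"xyz": [0, 0, 0], "rotation": [0, 0, 0], "hand": 0.6}, {"xyz": [0, 0, 0], "rotation": [0, 0, 0], "hand": 0.6}, {"xyz": [0, 0, 0], "rotation": [0, 0, 0], "hand": 0.6}, {"xyz": [0, 0, 0], "rotation": [0, 0, 0], "hand": 0.6}]'

```text
time: 39.33
tcp_pos: [0.4285, -0.2424, 0.1513]
eef_rot: [-3.124, -0.327, -0.003]
contact_force: [0.1, -0.6, -0.3]
gripper_width: 0.798
gripper_force: 0.0
```

```bash
python3 - <<'E'
from h import *
img,K,T=shot("wrist")
print(rects(img,K,T,.009,LO,HI,300))
plan([(.4263,-.2431,11.9),slot(-.04,0)])
E
```

```text
[(0.4434, -0.3558, 59, 39, 10.2), (0.4254, -0.2431, 59, 39, 11.5)]
z 0.1515 phi 11.9 tilt x,y 0.003 0.0
turn 0.001 shift -0.0024 0.0001
turn -1.222 shift 0.3303 0.0278
```

Emit:
arm_command --motion '[{"xyz": [-0.0025, 0, 0.03], "rotation": [0, 0, 0], "hand": 0.6}, {"xyz": [0, 0, 0.03], "rotation": [0, 0, 0], "hand": 0.6}, {"xyz": [0, 0, 0.012], "rotation": [0, 0, 0], "hand": 0.6}, {"xyz": [0, 0, 0.003], "rotation": [0, 0, 0], "hand": 0.6}, {"xyz": [0, 0, 0], "rotation": [0, 0, 0], "hand": 0.6}, {"xyz": [0, 0, 0], "rotation": [0, 0, 0], "hand": 0.6}, {"xyz": [0, 0, 0], "rotation": [0, 0, 0], "hand": -1}, {"xyz": [0, 0, 0], "rotation": [0, 0, 0], "hand": -1}, {"xyz": [0, 0, 0], "rotation": [0, 0, 0], "hand": -1}, {"xyz": [0, 0, 0], "rotation": [0, 0, 0], "hand": -1}]'

```text
time: 40.22
tcp_pos: [0.4265, -0.2438, 0.0774]
eef_rot: [3.124, 0.325, 0.005]
contact_force: [-2.1, 1.1, 6.6]
gripper_width: 0.476
gripper_force: 59.7
```

Emit:
arm_command --motion '[{"xyz": [0, 0, 0], "rotation": [0, 0, 0], "hand": -1}, {"xyz": [0, 0, -0.02], "rotation": [0, 0, 0], "hand": -1}, {"xyz": [0, 0, -0.04], "rotation": [0, 0, 0], "hand": -1}, {"xyz": [0, 0, -0.04], "rotation": [0, 0, 0], "hand": -1}, {"xyz": [0, 0, 0], "rotation": [0, 0, -0.1222], "hand": -1}, {"xyz": [0, 0, 0], "rotation": [0, 0, -0.1222], "hand": -1}, {"xyz": [0, 0, 0], "rotation": [0, 0, -0.1222], "hand": -1}, {"xyz": [0, 0, 0], "rotation": [0, 0, -0.1222], "hand": -1}, {"xyz": [0, 0, 0], "rotation": [0, 0, -0.1222], "hand": -1}, {"xyz": [0, 0, 0], "rotation": [0, 0, -0.1222], "hand": -1}]'

```text
time: 41.05
tcp_pos: [0.4254, -0.2432, 0.176]
eef_rot: [2.796, 1.432, 0.003]
contact_force: [0.3, 0.0, -0.0]
gripper_width: 0.475
gripper_force: 60.6
```

Emit:
arm_command --motion '[{"xyz": [0, 0, 0], "rotation": [0, 0, -0.1222], "hand": -1}, {"xyz": [0, 0, 0], "rotation": [0, 0, -0.1222], "hand": -1}, {"xyz": [0, 0, 0], "rotation": [0, 0, -0.1222], "hand": -1}, {"xyz": [0, 0, 0], "rotation": [0, 0, -0.1222], "hand": -1}, {"xyz": [0.0367, 0.0031, 0], "rotation": [0, 0, 0], "hand": -1}, {"xyz": [0.0367, 0.0031, 0], "rotation": [0, 0, 0], "hand": -1}, {"xyz": [0.0367, 0.0031, 0], "rotation": [0, 0, 0], "hand": -1}, {"xyz": [0.0367, 0.0031, 0], "rotation": [0, 0, 0], "hand": -1}, {"xyz": [0.0367, 0.0031, 0], "rotation": [0, 0, 0], "hand": -1}, {"xyz": [0.0367, 0.0031, 0], "rotation": [0, 0, 0], "hand": -1}]'

```text
time: 41.88
tcp_pos: [0.4751, -0.026, 0.1765]
eef_rot: [2.373, 2.058, 0.004]
contact_force: [1.4, -0.4, -0.1]
gripper_width: 0.48
gripper_force: 60.6
```

Emit:
arm_command --motion '[{"xyz": [0.0367, 0.0031, 0], "rotation": [0, 0, 0], "hand": -1}, {"xyz": [0.0367, 0.0031, 0], "rotation": [0, 0, 0], "hand": -1}, {"xyz": [0.0367, 0.0031, 0], "rotation": [0, 0, 0], "hand": -1}, {"xyz": [0, 0, 0], "rotation": [0, 0, 0], "hand": -1}, {"xyz": [0, 0, 0], "rotation": [0, 0, 0], "hand": -1}, {"xyz": [0, 0, 0], "rotation": [0, 0, 0], "hand": -1}]'

```text
time: 42.38
tcp_pos: [0.4995, 0.08, 0.1761]
eef_rot: [-2.372, -2.059, -0.002]
contact_force: [0.2, -0.9, 0.7]
gripper_width: 0.476
gripper_force: 60.6
```

```bash
python3 - <<'E'
from h import *
plan([slot(-.04,0)])
look()
E
```

```text
z 0.1761 phi 81.9 tilt x,y 0.001 0.001
turn 0.000 shift 0.0002 0.0009
wrist on bed (-0.0396, -0.0822) (58, 39, 82.0)
wrist on bed (0.0418, -0.082) (59, 39, 81.9)
wrist on bed (0.0416, 0.0024) (59, 39, 81.3)
wrist on bed (0.043, 0.0841) (59, 41, 81.6)
top (0.4438, -0.3547, 58, 38, 10.3)
```

Emit:
arm_command --motion '[{"xyz": [0, 0.001, 0.04], "rotation": [0, 0, 0], "hand": -1}, {"xyz": [0, 0, 0.02], "rotation": [0, 0, 0], "hand": -1}, {"xyz": [0, 0, 0.011], "rotation": [0, 0, 0], "hand": -1}, {"xyz": [0, 0, 0.004], "rotation": [0, 0, 0], "hand": -1}, {"xyz": [0, 0, 0], "rotation": [0, 0, 0], "hand": -1}, {"xyz": [0, 0, 0], "rotation": [0, 0, 0], "hand": -1}, {"xyz": [0, 0, 0], "rotation": [0, 0, 0], "hand": -1}]'

```text
time: 43.07
tcp_pos: [0.5011, 0.0792, 0.1014]
eef_rot: [2.374, 2.057, 0.004]
contact_force: [-0.1, -0.7, 1.3]
gripper_width: 0.48
gripper_force: 73.7
```

Emit:
arm_command --motion '[{"xyz": [0, 0, 0], "rotation": [0, 0, 0], "hand": 0.25}, {"xyz": [0, 0, 0], "rotation": [0, 0, 0], "hand": 0.25}, {"xyz": [0, 0, 0], "rotation": [0, 0, 0], "hand": 0.25}, {"xyz": [0, 0, -0.02], "rotation": [0, 0, 0], "hand": 0.25}, {"xyz": [0, 0, -0.04], "rotation": [0, 0, 0], "hand": 0.25}, {"xyz": [0, 0, -0.04], "rotation": [0, 0, 0], "hand": 0.25}, {"xyz": [0, 0, 0], "rotation": [0, 0, 0.12], "hand": 0.6}, {"xyz": [0, 0, 0], "rotation": [0, 0, 0.12], "hand": 0.6}, {"xyz": [0, 0, 0], "rotation": [0, 0, 0.12], "hand": 0.6}, {"xyz": [0, 0, 0], "rotation": [0, 0, 0.12], "hand": 0.6}]'

```text
time: 43.9
tcp_pos: [0.5005, 0.08, 0.201]
eef_rot: [-2.798, -1.427, -0.003]
contact_force: [0.4, -0.0, 0.7]
gripper_width: 0.803
gripper_force: 0.0
```

Emit:
arm_command --motion '[{"xyz": [0, 0, 0], "rotation": [0, 0, 0.12], "hand": 0.6}, {"xyz": [0, 0, 0], "rotation": [0, 0, 0.12], "hand": 0.6}, {"xyz": [0, 0, 0], "rotation": [0, 0, 0.12], "hand": 0.6}, {"xyz": [0, 0, 0], "rotation": [0, 0, 0.12], "hand": 0.6}, {"xyz": [0, 0, 0], "rotation": [0, 0, 0.12], "hand": 0.6}, {"xyz": [0, 0, 0], "rotation": [0, 0, 0.12], "hand": 0.6}, {"xyz": [0, 0, 0], "rotation": [0, 0, 0.048], "hand": 0.6}, {"xyz": [-0.0122, 0.038, 0], "rotation": [0, 0, 0], "hand": 0.6}, {"xyz": [-0.0122, 0.038, 0], "rotation": [0, 0, 0], "hand": 0.6}, {"xyz": [-0.0122, 0.038, 0], "rotation": [0, 0, 0], "hand": 0.6}]'

```text
time: 44.73
tcp_pos: [0.4846, -0.0395, 0.2005]
eef_rot: [-3.127, -0.288, -0.002]
contact_force: [1.1, -0.2, 0.4]
gripper_width: 0.799
gripper_force: 0.0
```

Emit:
arm_command --motion '[{"xyz": [-0.0122, 0.038, 0], "rotation": [0, 0, 0], "hand": 0.6}, {"xyz": [-0.0122, 0.038, 0], "rotation": [0, 0, 0], "hand": 0.6}, {"xyz": [-0.0122, 0.038, 0], "rotation": [0, 0, 0], "hand": 0.6}, {"xyz": [-0.0122, 0.038, 0], "rotation": [0, 0, 0], "hand": 0.6}, {"xyz": [-0.0122, 0.038, 0], "rotation": [0, 0, 0], "hand": 0.6}, {"xyz": [-0.0122, 0.038, 0], "rotation": [0, 0, 0], "hand": 0.6}, {"xyz": [-0.0122, 0.038, 0], "rotation": [0, 0, 0], "hand": 0.6}, {"xyz": [-0.0122, 0.038, 0], "rotation": [0, 0, 0], "hand": 0.6}, {"xyz": [0, 0, 0.03], "rotation": [0, 0, 0], "hand": 0.6}, {"xyz": [0, 0, 0.02], "rotation": [0, 0, 0], "hand": 0.6}]'

```text
time: 45.57
tcp_pos: [0.4435, -0.3582, 0.1499]
eef_rot: [3.129, 0.279, 0.004]
contact_force: [-0.7, 0.3, -0.7]
gripper_width: 0.803
gripper_force: 0.0
```

Emit:
arm_command --motion '[{"xyz": [0, 0, 0], "rotation": [0, 0, 0], "hand": 0.6}, {"xyz": [0, 0, 0], "rotation": [0, 0, 0], "hand": 0.6}, {"xyz": [0, 0, 0], "rotation": [0, 0, 0], "hand": 0.6}, {"xyz": [0, 0, 0], "rotation": [0, 0, 0], "hand": 0.6}]'

```text
time: 45.9
tcp_pos: [0.4447, -0.3557, 0.1519]
eef_rot: [3.128, 0.286, 0.004]
contact_force: [-0.4, -0.0, -0.6]
gripper_width: 0.801
gripper_force: 0.0
```

```bash
python3 - <<'E'
from h import *
img,K,T=shot("wrist")
print(rects(img,K,T,.009,LO,HI,300))
plan([(.4438,-.3555,10.4),slot(-.04,.082)])
img,K,T=shot("top")
for r in rects(img,K,T,.033,LO,HI,30):
    if abs(padxy(r)[0])<.09: print(padxy(r),r[2:])
E
```

```text
[(0.443, -0.3553, 58, 39, 10.5), (0.4219, -0.5895, 278, 75, 27.2)]
z 0.1519 phi 10.4 tilt x,y 0.003 0.001
turn 0.001 shift -0.0009 -0.0003
turn -1.248 shift 0.4391 -0.0874
(0.045, 0.0814) (59, 38, 81.3)
(-0.0385, -0.0012) (58, 39, 81.4)
(0.0433, 0.0011) (58, 39, 81.2)
(-0.0378, -0.0828) (58, 39, 81.1)
(0.0434, -0.0832) (58, 39, 81.2)
```

Emit:
arm_command --motion '[{"xyz": [-0.001, 0, 0.03], "rotation": [0, 0, 0], "hand": 0.6}, {"xyz": [0, 0, 0.03], "rotation": [0, 0, 0], "hand": 0.6}, {"xyz": [0, 0, 0.013], "rotation": [0, 0, 0], "hand": 0.6}, {"xyz": [0, 0, 0.0025], "rotation": [0, 0, 0], "hand": 0.6}, {"xyz": [0, 0, 0], "rotation": [0, 0, 0], "hand": 0.6}, {"xyz": [0, 0, 0], "rotation": [0, 0, 0], "hand": 0.6}, {"xyz": [0, 0, 0], "rotation": [0, 0, 0], "hand": -1}, {"xyz": [0, 0, 0], "rotation": [0, 0, 0], "hand": -1}, {"xyz": [0, 0, 0], "rotation": [0, 0, 0], "hand": -1}, {"xyz": [0, 0, 0], "rotation": [0, 0, 0], "hand": -1}]'

```text
time: 46.83
tcp_pos: [0.4439, -0.3565, 0.0769]
eef_rot: [3.127, 0.284, 0.005]
contact_force: [-0.0, 0.8, 6.4]
gripper_width: 0.48
gripper_force: 59.7
```

Emit:
arm_command --motion '[{"xyz": [0, 0, 0], "rotation": [0, 0, 0], "hand": -1}, {"xyz": [0, 0, -0.02], "rotation": [0, 0, 0], "hand": -1}, {"xyz": [0, 0, -0.04], "rotation": [0, 0, 0], "hand": -1}, {"xyz": [0, 0, -0.04], "rotation": [0, 0, 0], "hand": -1}, {"xyz": [0, 0, 0], "rotation": [0, 0, -0.12], "hand": -1}, {"xyz": [0, 0, 0], "rotation": [0, 0, -0.12], "hand": -1}, {"xyz": [0, 0, 0], "rotation": [0, 0, -0.12], "hand": -1}, {"xyz": [0, 0, 0], "rotation": [0, 0, -0.12], "hand": -1}, {"xyz": [0, 0, 0], "rotation": [0, 0, -0.12], "hand": -1}, {"xyz": [0, 0, 0], "rotation": [0, 0, -0.12], "hand": -1}]'

```text
time: 47.67
tcp_pos: [0.4429, -0.3558, 0.1752]
eef_rot: [2.824, 1.377, 0.003]
contact_force: [0.1, -0.5, -0.6]
gripper_width: 0.481
gripper_force: 60.7
```

Emit:
arm_command --motion '[{"xyz": [0, 0, 0], "rotation": [0, 0, -0.12], "hand": -1}, {"xyz": [0, 0, 0], "rotation": [0, 0, -0.12], "hand": -1}, {"xyz": [0, 0, 0], "rotation": [0, 0, -0.12], "hand": -1}, {"xyz": [0, 0, 0], "rotation": [0, 0, -0.12], "hand": -1}, {"xyz": [0, 0, 0], "rotation": [0, 0, -0.048], "hand": -1}, {"xyz": [0.0399, -0.0079, 0], "rotation": [0, 0, 0], "hand": -1}, {"xyz": [0.0399, -0.0079, 0], "rotation": [0, 0, 0], "hand": -1}, {"xyz": [0.0399, -0.0079, 0], "rotation": [0, 0, 0], "hand": -1}, {"xyz": [0.0399, -0.0079, 0], "rotation": [0, 0, 0], "hand": -1}, {"xyz": [0.0399, -0.0079, 0], "rotation": [0, 0, 0], "hand": -1}]'

```text
time: 48.5
tcp_pos: [0.4315, -0.151, 0.1754]
eef_rot: [2.374, 2.057, 0.003]
contact_force: [0.5, -0.4, -0.3]
gripper_width: 0.477
gripper_force: 60.7
```

Emit:
arm_command --motion '[{"xyz": [0.0399, -0.0079, 0], "rotation": [0, 0, 0], "hand": -1}, {"xyz": [0.0399, -0.0079, 0], "rotation": [0, 0, 0], "hand": -1}, {"xyz": [0.0399, -0.0079, 0], "rotation": [0, 0, 0], "hand": -1}, {"xyz": [0.0399, -0.0079, 0], "rotation": [0, 0, 0], "hand": -1}, {"xyz": [0.0399, -0.0079, 0], "rotation": [0, 0, 0], "hand": -1}, {"xyz": [0.0399, -0.0079, 0], "rotation": [0, 0, 0], "hand": -1}, {"xyz": [0, 0, 0], "rotation": [0, 0, 0], "hand": -1}, {"xyz": [0, 0, 0], "rotation": [0, 0, 0], "hand": -1}, {"xyz": [0, 0, 0], "rotation": [0, 0, 0], "hand": -1}]'

```text
time: 49.25
tcp_pos: [0.4188, 0.0912, 0.1756]
eef_rot: [2.372, 2.06, 0.003]
contact_force: [-0.3, 0.0, -0.2]
gripper_width: 0.479
gripper_force: 60.7
```

```bash
python3 - <<'E'
from h import *
plan([slot(-.04,.082)])
look()
E
```

```text
z 0.1756 phi 81.9 tilt x,y 0.001 0.001
turn 0.001 shift 0.0004 0.0003
wrist on bed (-0.0404, -0.0006) (59, 39, 81.6)
wrist on bed (-0.0396, -0.0827) (58, 40, 81.9)
wrist on bed (0.0424, -0.0826) (59, 39, 81.9)
wrist on bed (0.0417, 0.002) (59, 39, 81.1)
wrist on bed (0.0434, 0.0824) (59, 39, 81.6)
```

Emit:
arm_command --motion '[{"xyz": [0, 0, 0.04], "rotation": [0, 0, 0], "hand": -1}, {"xyz": [0, 0, 0.02], "rotation": [0, 0, 0], "hand": -1}, {"xyz": [0, 0, 0.011], "rotation": [0, 0, 0], "hand": -1}, {"xyz": [0, 0, 0.0035], "rotation": [0, 0, 0], "hand": -1}, {"xyz": [0, 0, 0], "rotation": [0, 0, 0], "hand": -1}, {"xyz": [0, 0, 0], "rotation": [0, 0, 0], "hand": -1}, {"xyz": [0, 0, 0], "rotation": [0, 0, 0], "hand": -1}]'

```text
time: 49.93
tcp_pos: [0.4193, 0.09, 0.1009]
eef_rot: [-2.376, -2.056, -0.003]
contact_force: [0.3, -0.4, 1.5]
gripper_width: 0.478
gripper_force: 70.9
```

Emit:
arm_command --motion '[{"xyz": [0, 0, 0], "rotation": [0, 0, 0], "hand": 0.25}, {"xyz": [0, 0, 0], "rotation": [0, 0, 0], "hand": 0.25}, {"xyz": [0, 0, 0], "rotation": [0, 0, 0], "hand": 0.25}, {"xyz": [0, 0, -0.02], "rotation": [0, 0, 0], "hand": 0.25}, {"xyz": [0, 0, -0.04], "rotation": [0, 0, 0], "hand": 0.25}, {"xyz": [0, 0, -0.04], "rotation": [0, 0, 0], "hand": 0.25}]'

```text
time: 50.43
tcp_pos: [0.4171, 0.0911, 0.1999]
eef_rot: [-2.37, -2.056, 0.004]
contact_force: [0.9, -0.3, -0.0]
gripper_width: 0.625
gripper_force: 0.0
```

Emit:
arm_command --motion '[{"xyz": [-0.034, 0.0205, 0], "rotation": [0, 0, 0], "hand": -1}, {"xyz": [-0.034, 0.0205, 0], "rotation": [0, 0, 0], "hand": -1}, {"xyz": [-0.034, 0.0205, 0], "rotation": [0, 0, 0], "hand": -1}, {"xyz": [-0.034, 0.0205, 0], "rotation": [0, 0, 0], "hand": -1}, {"xyz": [0, 0, 0], "rotation": [0, 0, 0], "hand": -1}, {"xyz": [0, 0, 0], "rotation": [0, 0, 0], "hand": -1}, {"xyz": [0, 0, 0], "rotation": [0, 0, 0], "hand": -1}, {"xyz": [0, 0, 0], "rotation": [0, 0, 0], "hand": -1}]'

```text
time: 51.1
tcp_pos: [0.4802, -0.0542, 0.2]
eef_rot: [-2.371, -2.059, -0.002]
contact_force: [-0.2, 1.2, -0.1]
gripper_width: -0.001
gripper_force: 0.0
```

```bash
python3 - <<'E'
from h import *
plan([slot(-.176,0)])
look()
E
```

```text
z 0.2 phi 81.9 tilt x,y 0.002 -0.0
turn 0.001 shift -0.0003 0.0011
wrist on bed (-0.0469, -0.0821) (43, 39, 82.0)
wrist on bed (-0.0473, 0.0) (44, 39, 82.0)
wrist on bed (-0.0476, 0.0828) (44, 39, 81.7)
```

View pics/last.png

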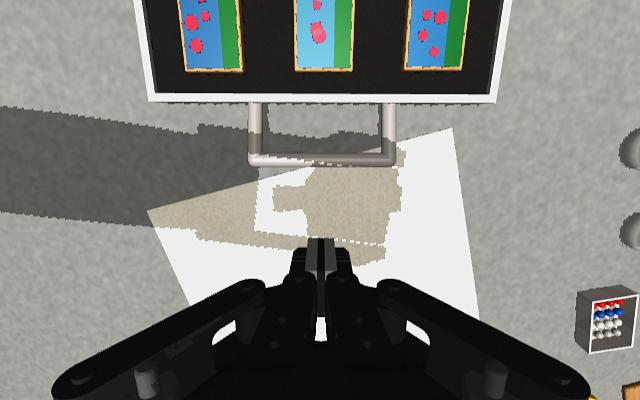

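All three front panels lie square, as does the rear row per the measurements. The handle bar is at v≈159. I'll descend in front of it and push gently.

Emit:
arm_command --motion '[{"xyz": [0, 0.001, 0.04], "rotation": [0, 0, 0], "hand": -1}, {"xyz": [0, 0, 0.04], "rotation": [0, 0, 0], "hand": -1}, {"xyz": [0, 0, 0.02], "rotation": [0, 0, 0], "hand": -1}, {"xyz": [0, 0, 0.01], "rotation": [0, 0, 0], "hand": -1}, {"xyz": [0, 0, 0], "rotation": [0, 0, 0], "hand": -1}, {"xyz": [0, 0, 0], "rotation": [0, 0, 0], "hand": -1}, {"xyz": [0.005, 0, 0], "rotation": [0, 0, 0], "hand": -1}, {"xyz": [0.005, 0, 0], "rotation": [0, 0, 0], "hand": -1}, {"xyz": [0.005, 0, 0], "rotation": [0, 0, 0], "hand": -1}, {"xyz": [0.005, 0, 0], "rotation": [0, 0, 0], "hand": -1}]'

```text
time: 52.03
tcp_pos: [0.4854, -0.0348, 0.0918]
eef_rot: [2.372, 2.058, 0.005]
contact_force: [0.4, -0.2, 0.2]
gripper_width: -0.006
gripper_force: 0.0
```

Emit:
arm_command --motion '[{"xyz": [0.005, 0, 0], "rotation": [0, 0, 0], "hand": -1}, {"xyz": [0.008, 0, 0], "rotation": [0, 0, 0], "hand": -1}, {"xyz": [0.01, 0, 0], "rotation": [0, 0, 0], "hand": -1}, {"xyz": [0.01, 0, 0], "rotation": [0, 0, 0], "hand": -1}, {"xyz": [0.01, 0, 0], "rotation": [0, 0, 0], "hand": -1}, {"xyz": [0.01, 0, 0], "rotation": [0, 0, 0], "hand": -1}, {"xyz": [0.01, 0, 0], "rotation": [0, 0, 0], "hand": -1}, {"xyz": [0.01, 0, 0], "rotation": [0, 0, 0], "hand": -1}, {"xyz": [0.01, 0, 0], "rotation": [0, 0, 0], "hand": -1}, {"xyz": [0.01, 0, 0], "rotation": [0, 0, 0], "hand": -1}]'

```text
time: 52.87
tcp_pos: [0.4977, 0.0579, 0.0905]
eef_rot: [-2.372, -2.059, -0.002]
contact_force: [1.7, -3.3, 0.4]
gripper_width: 0.002
gripper_force: 1.5
```

```bash
python3 - <<'E'
from h import *
s=manip.get_state(); print(padxy(s["tcp_pos"]),s["contact_force"]); look()
E
```

```text
(-0.0623, -0.0005) [ 1.71825886 -3.28054154  0.38601647]
wrist on bed (0.0381, -0.0828) (40, 26, 171.9)
wrist on bed (0.0376, -0.0002) (39, 27, 171.9)
wrist on bed (0.0374, 0.0829) (39, 28, 171.9)
```

Emit:
arm_command --motion '[{"xyz": [0.01, 0, 0], "rotation": [0, 0, 0], "hand": -1}, {"xyz": [0.01, 0, 0], "rotation": [0, 0, 0], "hand": -1}, {"xyz": [0.01, 0, 0], "rotation": [0, 0, 0], "hand": -1}, {"xyz": [0.01, 0, 0], "rotation": [0, 0, 0], "hand": -1}, {"xyz": [0.01, 0, 0], "rotation": [0, 0, 0], "hand": -1}, {"xyz": [0.01, 0, 0], "rotation": [0, 0, 0], "hand": -1}, {"xyz": [0.01, 0, 0], "rotation": [0, 0, 0], "hand": -1}, {"xyz": [0.008, 0, 0], "rotation": [0, 0, 0], "hand": -1}, {"xyz": [0.005, 0, 0], "rotation": [0, 0, 0], "hand": -1}, {"xyz": [0.003, 0, 0], "rotation": [0, 0, 0], "hand": -1}]'

```text
time: 53.8
tcp_pos: [0.5099, 0.1429, 0.0909]
eef_rot: [-2.371, -2.059, -0.003]
contact_force: [-0.9, -2.7, -0.5]
gripper_width: -0.002
gripper_force: 1.4
```

Emit:
arm_command --motion '[{"xyz": [0.003, 0, 0], "rotation": [0, 0, 0], "hand": -1}, {"xyz": [0.002, 0, 0], "rotation": [0, 0, 0], "hand": -1}, {"xyz": [0, 0, 0], "rotation": [0, 0, 0], "hand": -1}, {"xyz": [0, 0, 0], "rotation": [0, 0, 0], "hand": -1}]'

```text
time: 54.13
tcp_pos: [0.5111, 0.1472, 0.0913]
eef_rot: [-2.373, -2.058, -0.005]
contact_force: [0.2, 0.6, 0.2]
gripper_width: -0.002
gripper_force: 0.0
```

Emit:
arm_command --motion '[{"xyz": [0.003, 0, 0], "rotation": [0, 0, 0], "hand": -1}, {"xyz": [0.003, 0, 0], "rotation": [0, 0, 0], "hand": -1}, {"xyz": [0, 0, 0], "rotation": [0, 0, 0], "hand": -1}, {"xyz": [0, 0, 0], "rotation": [0, 0, 0], "hand": -1}]'

```text
time: 54.47
tcp_pos: [0.5118, 0.1519, 0.0913]
eef_rot: [2.371, 2.058, 0.0]
contact_force: [-0.3, -7.1, 2.1]
gripper_width: -0.005
gripper_force: 3.4
```

Emit:
arm_command --motion '[{"xyz": [0.002, 0, 0], "rotation": [0, 0, 0], "hand": -1}, {"xyz": [0.002, 0, 0], "rotation": [0, 0, 0], "hand": -1}, {"xyz": [0, 0, 0], "rotation": [0, 0, 0], "hand": -1}, {"xyz": [0, 0, 0], "rotation": [0, 0, 0], "hand": -1}]'

```text
time: 54.8
tcp_pos: [0.512, 0.1528, 0.0913]
eef_rot: [2.367, 2.057, -0.011]
contact_force: [-3.0, -20.5, 6.9]
gripper_width: 0.001
gripper_force: 10.7
```

The bed is home: the force rises at TCP pad x = 0.033, which matches the expected stop. I'll back off, rise and look at the lever grip.

Emit:
arm_command --motion '[{"xyz": [-0.02, 0, 0], "rotation": [0, 0, 0], "hand": -1}, {"xyz": [-0.03, 0, 0], "rotation": [0, 0, 0], "hand": -1}, {"xyz": [0, 0, -0.04], "rotation": [0, 0, 0], "hand": -1}, {"xyz": [0, 0, -0.04], "rotation": [0, 0, 0], "hand": -1}, {"xyz": [0, 0, -0.04], "rotation": [0, 0, 0], "hand": -1}, {"xyz": [0, 0, -0.04], "rotation": [0, 0, 0], "hand": -1}, {"xyz": [0, 0, -0.04], "rotation": [0, 0, 0], "hand": -1}, {"xyz": [0, 0, -0.04], "rotation": [0, 0, 0], "hand": -1}, {"xyz": [0, 0, -0.04], "rotation": [0, 0, 0], "hand": -1}, {"xyz": [0, 0, -0.04], "rotation": [0, 0, 0], "hand": -1}]'

```text
time: 55.63
tcp_pos: [0.5043, 0.1072, 0.4131]
eef_rot: [-2.372, -2.059, -0.005]
contact_force: [0.5, 0.6, -0.2]
gripper_width: -0.001
gripper_force: 0.0
```

Emit:
arm_command --motion '[{"xyz": [0, 0, -0.02], "rotation": [0, 0, 0], "hand": -1}, {"xyz": [0, 0, 0], "rotation": [0, 0, 0], "hand": -1}, {"xyz": [0, 0, 0], "rotation": [0, 0, 0], "hand": -1}, {"xyz": [0, 0, 0], "rotation": [0, 0, 0], "hand": -1}, {"xyz": [0, 0, 0], "rotation": [0, 0, 0], "hand": -1}]'

```text
time: 56.05
tcp_pos: [0.5043, 0.1069, 0.4283]
eef_rot: [-2.37, -2.057, 0.002]
contact_force: [-0.5, -0.6, -0.6]
gripper_width: 0.003
gripper_force: 0.0
```

```bash
python3 - <<'E'
from h import *
plan([slot(.178,0)]); look()
E
```

```text
z 0.4283 phi 81.9 tilt x,y 0.001 -0.003
turn -0.000 shift 0.1908 -0.0001
```

View pics/last.png

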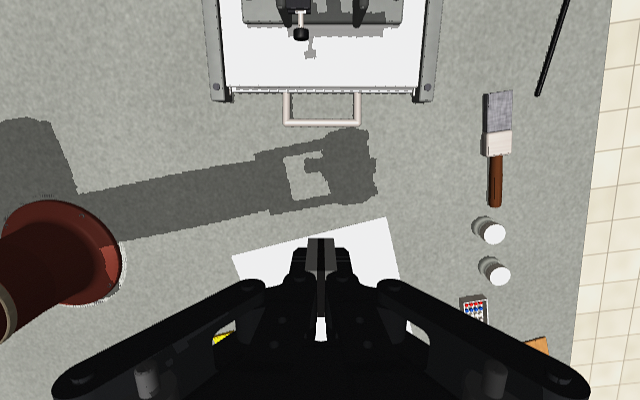

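The bed is home, with its rim flush at v≈90. The grip is out of view, so I'll locate it from the top and side cameras.

```bash
python3 - <<'E'
from h import *
for n,fs in(("top",1),("side",1)):
    img,K,T=shot(n)
    p=cast(np.array(K),T,{"top":[[180+160/3,140+104/3],[180+136/3,140+210/3]],"side":[[283,123.5],[317,123.5]]}[n],.314 if n=="top" else .318)
    print(n,p.round(3).tolist(),padxy(p.mean(0)))
    m=proj(K,T,[*slot(.178,0)[:2],.314])[0].astype(int); print(m)
    x,y=m; c=cv2.resize(img[max(0,y-50):y+50,x-60:x+60],None,fx=3.3,fy=3.3,interpolation=cv2.INTER_CUBIC); cv2.imwrite(f"pics/g_{n}.png",c)
a,b=[cv2.imread(f"pics/g_{n}.png") for n in("top","side")]
cv2.imwrite("pics/g.png",np.hstack([a[:330],b[:330]]))
E
```

```text
top [[0.59, 0.283, 0.314], [0.476, 0.304, 0.314]] (0.1756, -0.0025)
[228 192]
side [[0.476, 0.302, 0.318], [0.587, 0.28, 0.318]] (0.1732, -0.0011)
[299 124]
```

View pics/g.png

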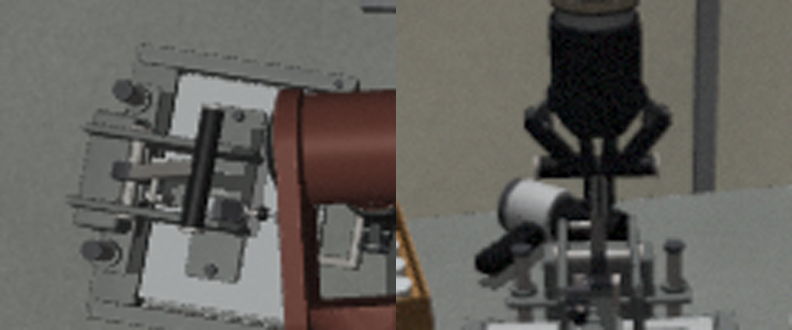

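Both views put the grip at pad-frame x≈0.175, y≈-0.002 and z≈0.314, which fits the given height and the 200 mm lever. Moving over it.

Emit:
arm_command --motion '[{"xyz": [0.037, 0, 0], "rotation": [0, 0, 0], "hand": -1}, {"xyz": [0.037, 0, 0], "rotation": [0, 0, 0], "hand": -1}, {"xyz": [0.037, 0, 0], "rotation": [0, 0, 0], "hand": -1}, {"xyz": [0.037, 0, 0], "rotation": [0, 0, 0], "hand": -1}, {"xyz": [0.037, 0, 0], "rotation": [0, 0, 0], "hand": -1}, {"xyz": [0, 0, 0], "rotation": [0, 0, 0], "hand": -1}, {"xyz": [0, 0, 0], "rotation": [0, 0, 0], "hand": -1}, {"xyz": [0, 0, 0], "rotation": [0, 0, 0], "hand": -1}, {"xyz": [0, 0, 0.015], "rotation": [0, 0, 0], "hand": -1}, {"xyz": [0, 0, 0.01], "rotation": [0, 0, 0], "hand": -1}]'

```text
time: 57.08
tcp_pos: [0.5308, 0.2889, 0.405]
eef_rot: [-2.374, -2.057, -0.003]
contact_force: [0.9, -0.4, -0.8]
gripper_width: 0.0
gripper_force: 0.0
```

Emit:
arm_command --motion '[{"xyz": [0, 0, 0.003], "rotation": [0, 0, 0], "hand": -1}, {"xyz": [0, 0, 0], "rotation": [0, 0, 0], "hand": -1}, {"xyz": [0, 0, 0], "rotation": [0, 0, 0], "hand": -1}]'

```text
time: 57.33
tcp_pos: [0.5307, 0.2894, 0.4023]
eef_rot: [-2.373, -2.057, -0.001]
contact_force: [0.3, 0.4, 1.1]
gripper_width: -0.002
gripper_force: 0.0
```

```bash
python3 - <<'E'
from h import *
plan([slot(.1735,0)])
a=[]
for n in("top","side"):
    img,K,T=shot(n); x,y=proj(K,T,[*slot(.175,0)[:2],.32])[0].astype(int)
    a.append(cv2.resize(img[y-50:y+50,x-60:x+60],None,fx=3.3,fy=3.3,interpolation=cv2.INTER_CUBIC))
cv2.imwrite("pics/g2.png",np.hstack(a))
E
```

```text
z 0.4023 phi 81.8 tilt x,y 0.001 -0.001
turn -0.001 shift 0.0020 -0.0005
```

View pics/g2.png

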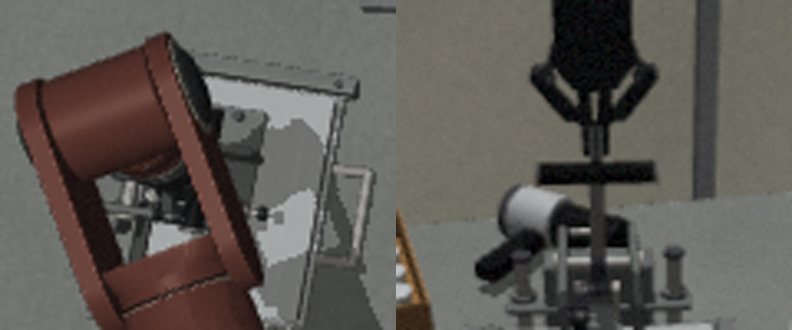

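The side view shows the shut fingertips at (596,150), centred just above the grip bar at (597,172). Pressing along the arc.

Emit:
arm_command --motion '[{"xyz": [0.002, 0, 0.004], "rotation": [0, 0, 0], "hand": -1}, {"xyz": [-0.0138, 0, 0.0106], "rotation": [0, 0, 0], "hand": -1}, {"xyz": [-0.0129, 0, 0.0118], "rotation": [0, 0, 0], "hand": -1}, {"xyz": [-0.0118, 0, 0.0129], "rotation": [0, 0, 0], "hand": -1}, {"xyz": [-0.0106, 0, 0.0138], "rotation": [0, 0, 0], "hand": -1}, {"xyz": [0, 0, 0], "rotation": [0, 0, 0], "hand": -1}]'

```text
time: 57.93
tcp_pos: [0.5242, 0.2406, 0.3507]
eef_rot: [2.372, 2.054, -0.002]
contact_force: [-3.2, -6.4, 10.3]
gripper_width: 0.002
gripper_force: 5.3
```

Emit:
arm_command --motion '[{"xyz": [-0.0094, 0, 0.0147], "rotation": [0, 0, 0], "hand": -1}, {"xyz": [-0.0081, 0, 0.0155], "rotation": [0, 0, 0], "hand": -1}, {"xyz": [-0.0067, 0, 0.0161], "rotation": [0, 0, 0], "hand": -1}, {"xyz": [-0.0052, 0, 0.0166], "rotation": [0, 0, 0], "hand": -1}, {"xyz": [-0.0038, 0, 0.017], "rotation": [0, 0, 0], "hand": -1}, {"xyz": [0, 0, 0], "rotation": [0, 0, 0], "hand": -1}]'

```text
time: 58.43
tcp_pos: [0.5203, 0.2089, 0.2698]
eef_rot: [2.372, 2.055, 0.002]
contact_force: [0.8, -5.9, 7.4]
gripper_width: 0.005
gripper_force: 3.8
```

Emit:
arm_command --motion '[{"xyz": [-0.0023, 0, 0.0173], "rotation": [0, 0, 0], "hand": -1}, {"xyz": [-0.0008, 0, 0.0174], "rotation": [0, 0, 0], "hand": -1}, {"xyz": [0, 0, 0.008], "rotation": [0, 0, 0], "hand": -1}, {"xyz": [0, 0, 0], "rotation": [0, 0, 0], "hand": -1}, {"xyz": [0, 0, 0], "rotation": [0, 0, 0], "hand": -1}, {"xyz": [0, 0, 0], "rotation": [0, 0, 0], "hand": -1}]'

```text
time: 58.93
tcp_pos: [0.5208, 0.2069, 0.2301]
eef_rot: [2.37, 2.056, 0.006]
contact_force: [-0.7, -5.2, 8.5]
gripper_width: -0.003
gripper_force: 4.2
```

Emit:
arm_command --motion '[{"xyz": [0, 0, 0.004], "rotation": [0, 0, 0], "hand": -1}, {"xyz": [0, 0, 0.003], "rotation": [0, 0, 0], "hand": -1}, {"xyz": [0, 0, 0], "rotation": [0, 0, 0], "hand": -1}, {"xyz": [0, 0, 0], "rotation": [0, 0, 0], "hand": -1}]'

```text
time: 59.27
tcp_pos: [0.5209, 0.207, 0.2231]
eef_rot: [2.37, 2.056, 0.006]
contact_force: [-0.7, -5.8, 9.0]
gripper_width: -0.002
gripper_force: 4.2
```

Emit:
arm_command --motion '[{"xyz": [0, 0, -0.01], "rotation": [0, 0, 0], "hand": -1}, {"xyz": [0, 0, -0.01], "rotation": [0, 0, 0], "hand": -1}, {"xyz": [0, 0, -0.01], "rotation": [0, 0, 0], "hand": -1}, {"xyz": [0, 0, 0], "rotation": [0, 0, 0], "hand": -1}]'

```text
time: 59.6
tcp_pos: [0.5201, 0.2081, 0.253]
eef_rot: [2.372, 2.058, 0.009]
contact_force: [0.9, 0.6, 0.5]
gripper_width: -0.0
gripper_force: 0.0
```

The contact force drops to zero on retreat, so the lever stayed down. I'll rise well clear, pull back and check.

Emit:
arm_command --motion '[{"xyz": [0, 0, -0.04], "rotation": [0, 0, 0], "hand": -1}, {"xyz": [0, 0, -0.04], "rotation": [0, 0, 0], "hand": -1}, {"xyz": [-0.04, 0, 0], "rotation": [0, 0, 0], "hand": -1}, {"xyz": [-0.04, 0, 0], "rotation": [0, 0, 0], "hand": -1}, {"xyz": [-0.04, 0, 0], "rotation": [0, 0, 0], "hand": -1}, {"xyz": [-0.04, 0, 0], "rotation": [0, 0, 0], "hand": -1}, {"xyz": [-0.04, 0, 0], "rotation": [0, 0, 0], "hand": -1}, {"xyz": [0, 0, 0], "rotation": [0, 0, 0], "hand": -1}, {"xyz": [0, 0, 0], "rotation": [0, 0, 0], "hand": -1}, {"xyz": [0, 0, 0], "rotation": [0, 0, 0], "hand": -1}]'

```text
time: 60.43
tcp_pos: [0.4907, 0.0097, 0.3292]
eef_rot: [-2.372, -2.057, -0.002]
contact_force: [-1.1, 0.4, -0.2]
gripper_width: 0.001
gripper_force: 0.0
```

```bash
python3 - <<'E'
from h import *
i1,_,_=shot("side"); i2,_,_=shot("wrist")
cv2.imwrite("pics/fin.png",np.hstack([cv2.resize(i1[90:250,220:400],(400,355)),cv2.resize(i2[:260],(400,162)) if 0 else cv2.resize(i2[0:240,140:500],(400,355))]))
E
```

```text
(no output)
```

View pics/fin.png

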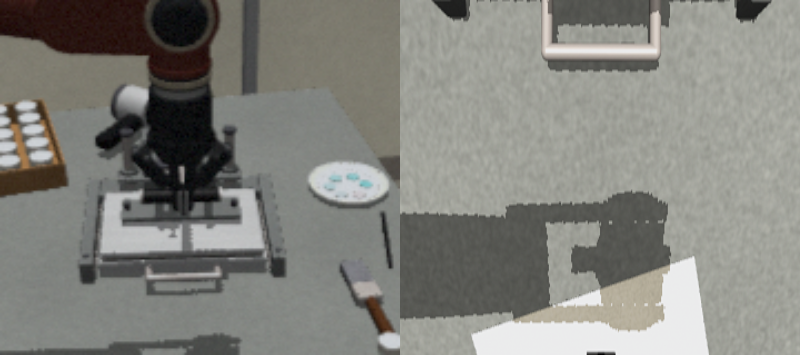

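The lever grip stays down on the platen at (180,190), and the bed handle is close to the press front. A quick number check of the bed position before handing in.

```bash
python3 - <<'E'
from h import *
img,K,T=shot("wrist"); print(padxy(cast(K,T,[322,35],.03)[0]), "expect .049")
print(manip.hand_in())
E
```

```text
(0.05, -0.0008) expect .049
the job is handed in; nothing more can be done
None
```

The job is handed in: all six panels lie flat and picture side up on the bed, the bed is fully home, and the lever stayed down on its own when I backed the arm off.

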